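Log the new tables on the order board

TASK

Enter the new tables on the order board: hang every white table stand that is on the counter by its eye on a peg of its own, and push the slide in front of that peg fully home against its end stop, to the right (as seen from the robot, the end with the wide mark) if a wide stand hangs there, to the left (narrow mark) if a narrow one does. Leave the slide of any peg that stays empty in the middle, and do not disturb the syrup bottle, the napkin box or the bill spike.

Things in the scene. Friction and masses are not known exactly. Their poses are not given: they have to be found in the camera images.
- board: fixed order board: grey base 260 x 410 x 12 mm, wooden crossbar on two end posts (40 mm high, top at 170 mm). Origin: on the counter under the middle of the crossbar's front face; -x points from the crossbar to the robot, +y left as seen from the robot. Four lanes 105 mm apart, each a peg with a slide in front; white marks by each slide: wide at its right end, narrow at its left
- peg1 (a point): point on the centre line of peg 1 (leftmost as seen from the robot): a round steel peg, 10 mm thick, sticking out 80 mm from the crossbar towards the robot and sloping up by 0.17 rad towards its free end. The point lies 50 mm from the crossbar, 159 mm above the counter; axes as the board's.
- peg2 (a point): point on the centre line of peg 2 (second from the left as seen from the robot): a round steel peg, 10 mm thick, sticking out 80 mm from the crossbar towards the robot and sloping up by 0.17 rad towards its free end. The point lies 50 mm from the crossbar, 159 mm above the counter; axes as the board's.
- peg3 (a point): point on the centre line of peg 3 (third from the left as seen from the robot): a round steel peg, 10 mm thick, sticking out 80 mm from the crossbar towards the robot and sloping up by 0.17 rad towards its free end. The point lies 50 mm from the crossbar, 159 mm above the counter; axes as the board's.
- peg4 (a point): point on the centre line of peg 4 (rightmost as seen from the robot): a round steel peg, 10 mm thick, sticking out 80 mm from the crossbar towards the robot and sloping up by 0.17 rad towards its free end. The point lies 50 mm from the crossbar, 159 mm above the counter; axes as the board's.
- slide1 (a joint): selector slide of lane 1, in m: 0 = middle, +0.030 = end stop on the left (board +y, narrow mark), -0.030 = end stop on the right (board -y, wide mark); light friction (2 N), stays where left; starts near the middle
- slide1_top (a point): centre of the top face of the black grip of slide 1: 24 mm (board x) x 20 mm (board y), 40 mm tall, standing on a 14 mm high track; its top is 66 mm above the counter, 190 mm in front of the crossbar. Moves with the grip along board y.
- slide2 (a joint): selector slide of lane 2, in m: 0 = middle, +0.030 = end stop on the left (board +y, narrow mark), -0.030 = end stop on the right (board -y, wide mark); light friction (2 N), stays where left; starts near the middle
- slide2_top (a point): centre of the top face of the black grip of slide 2: 24 mm (board x) x 20 mm (board y), 40 mm tall, standing on a 14 mm high track; its top is 66 mm above the counter, 190 mm in front of the crossbar. Moves with the grip along board y.
- slide3 (a joint): selector slide of lane 3, in m: 0 = middle, +0.030 = end stop on the left (board +y, narrow mark), -0.030 = end stop on the right (board -y, wide mark); light friction (2 N), stays where left; starts near the middle
- slide3_top (a point): centre of the top face of the black grip of slide 3: 24 mm (board x) x 20 mm (board y), 40 mm tall, standing on a 14 mm high track; its top is 66 mm above the counter, 190 mm in front of the crossbar. Moves with the grip along board y.
- slide4 (a joint): selector slide of lane 4, in m: 0 = middle, +0.030 = end stop on the left (board +y, narrow mark), -0.030 = end stop on the right (board -y, wide mark); light friction (2 N), stays where left; starts near the middle
- slide4_top (a point): centre of the top face of the black grip of slide 4: 24 mm (board x) x 20 mm (board y), 40 mm tall, standing on a 14 mm high track; its top is 66 mm above the counter, 190 mm in front of the crossbar. Moves with the grip along board y.
- wide1: wide white plastic table stand, an inverted T, 160 g: an upright plate 84 mm wide (its y), 8 mm thick (its x), top edge 125 mm above the underside, foot 60 (x) x 84 (y) x 12 mm; round eye (through-hole) of 32 mm along x, centre 74 mm above the underside; front and back alike. Origin: centre of the underside, z up. May be absent
- wide1_eye (a point): centre of the eye of stand wide1
- wide2: wide white plastic table stand, an inverted T, 160 g: an upright plate 84 mm wide (its y), 8 mm thick (its x), top edge 125 mm above the underside, foot 60 (x) x 84 (y) x 12 mm; round eye (through-hole) of 32 mm along x, centre 74 mm above the underside; front and back alike. Origin: centre of the underside, z up. May be absent
- wide2_eye (a point): centre of the eye of stand wide2
- narrow1: narrow white plastic table stand, an inverted T, 160 g: an upright plate 52 mm wide (its y), 8 mm thick (its x), top edge 125 mm above the underside, foot 60 (x) x 52 (y) x 12 mm; round eye (through-hole) of 32 mm along x, centre 74 mm above the underside; front and back alike. Origin: centre of the underside, z up. May be absent
- narrow1_eye (a point): centre of the eye of stand narrow1
- narrow2: narrow white plastic table stand, an inverted T, 160 g: an upright plate 52 mm wide (its y), 8 mm thick (its x), top edge 125 mm above the underside, foot 60 (x) x 52 (y) x 12 mm; round eye (through-hole) of 32 mm along x, centre 74 mm above the underside; front and back alike. Origin: centre of the underside, z up. May be absent
- narrow2_eye (a point): centre of the eye of stand narrow2
- syrup: bystander: syrup bottle, 60 mm across, 170 mm tall, origin at its underside
- napkins: bystander: steel napkin box 90 x 130 x 90 mm, origin at its underside
- spike: bystander: yellow bill spike, domed base 104 mm across, 95 mm tall, origin at its underside

How it is judged:
By the outcome, as a careful person would: the job done as asked, in the order asked, and still so for the second after the job is handed in, with the robot touching nothing.
Of wide1, wide2, narrow1, narrow2 only 3 to 4 are there at a start; the rules pass over those that are not, and their reading is None.
At some moment in a run one of wide1, wide2, narrow1, narrow2 may be knocked a few centimetres aside while the robot is not near it.
Once in a run the grip may slacken for a moment while it holds something.
It also fails if it takes over 208 s, if anything falls off the work surface, if the arm or the gripper's body presses on something with over 40 N, if the wrist force passes 120 N, or if a joint passes its speed limit or range.

ROBOT

A 6-joint arm with a two-finger parallel gripper is mounted at the origin on the work surface. World frame = base frame: x ahead of the robot, y to its left, z up, the work surface at z = 0. Lengths are in m, angles in rad, forces in N, time in s.
With the tool pointing down it reaches from about 0.4 to 0.825 m from the base axis. Payload 7 kg.
Tool frame: the origin (TCP) lies between the finger pads; the fingertips stand 22 mm ahead of it and the grasp point (between the pads) lies 3 mm ahead of it; z points along the fingers, y is the direction in which the jaws open and shut (so a half turn about z gives the same grasp; the last joint's range is limited). The gripper opens to 88 mm and grips with 3 to 60 N. Pads are 19 mm wide; open, the fingers measure 130 mm over their backs; the gripper's body (78 mm by 193 mm) begins 47 mm behind the grasp point.
Start: joints at [-1.056, 0.359, 0.012, 0, -1.224, -0.288], TCP at [0.152, -0.658, 0.249] pointing down, gripper open.
Joint ranges: [-3.07, 3.07], [-1.43, 2.12], [-1.02, 1.25], [-3.03, 1.67], [-3.05, -0], [-3.03, 3.03]. Speed limits (rad/s): [2.39, 2.39, 3.01, 3.14, 3.14, 3.14].

INTERFACE

Orientations are given as [roll, pitch, yaw] about the fixed x, y, z axes, in that order (R = Rz(yaw) Ry(pitch) Rx(roll)).
In Python, from station import * gives the robot as it stands. The module is installed in compiled form; this text tells all that it offers.
- The arm moves only by the tool move_arm, never from a script. Its argument "rows" is a list of rows, each an object with "delta_rot": the turn, a rotation vector about the world's x, y, z in degrees, a list of three; "delta_pos": the shift along the world's x, y, z in cm, a list of three; "hand": the finger opening in cm, from 0 to 8.76. A call has exactly 10 rows; each row shifts and turns the commanded pose from where the row before left it; what a row does not reach is not made up. A row lasts 1/10 s, in which the tool goes at most 50 mm and 8.59 degrees, less where a joint would pass 70% of its speed; a pose out of reach is approached as far as the arm can. A call is refused whole if a number of a shift passes 5 or a number of a turn 8.59, either way. A call with a gripper value outside its range is refused whole. The fingers move at their own pace and stop on an object; "force" is the grip in N (left out, the last holds). Time passes only in rows, so rows that do not move let the fingers close, or fill a call up. It gives the time, the measured TCP pose, the force and the opening at its end, in the units of the state.
- get_state(): the state, without advancing time (a new reading comes with each control period).
- grab_frame(name): name is "scene" or "top" or "wrist"; returns the picture (400x640x3 uint8, blue, green, red); there is no depth.
- camera_info(name): a dict with "camera_matrix" (3x3 intrinsics, pixels), "world_from_camera" (4x4, takes a point from camera to world coordinates); the wrist camera has in their place "T_tool_cam" (4x4, takes a point from camera to tool coordinates, whose origin is the TCP and whose axes are the flange's). Camera axes: x right, y down, z forward; pixel columns grow to the right and rows downward; lengths in m; the calibration is good to about 2 mm. A picture is of the moment at which its call begins: read the wrist's pose just before it. camera_info takes no time and is no camera call.
- job_done(): hands the job in, once; it reports no verdict.
The state is a dict: "t": time; "q": joint angles; "qd": joint speeds; "joint_efforts": joint torques, N m; "eef_pos": TCP position; "ee_rot": TCP orientation; "force": force on the tool from outside, world axes, zero at the start; "moment": the same for the moment, N m; "width": finger opening in m.
Only numpy, scipy, OpenCV 4.12 (cv2) and the standard library are available. Lean on these libraries where they do the work, as an engineer would, in place of code of your own. Each camera call takes 0.05 s, during which the arm holds its last target.

## Working session

There is one attempt and no reset: what is moved stays moved. The work goes in short steps, Python scripts to look and compute and a tool call to move; the robot and the scene stay as the last step left them, time stands still between calls to the robot, and variables do not carry over. Pictures are saved under pics/ and viewed, and the job is handed in when it is done.

Besides the shell and the picture viewer there is one more tool, called after "Request:" as a command line: name --argument value ..., lists and objects as JSON in quotes. move_arm: Moves the arm, as the interface text tells. Its arguments: {"type":"object","properties":{"rows":{"type":"array"},"force":{"type":"number"}},"required":["rows"]}

```bash
mkdir -p pics; python3 - <<'E'
from station import *
import cv2
s=get_state(); print(s)
for n in("scene","top","wrist"):
    cv2.imwrite(f"pics/{n}0.png",grab_frame(n)); print(n,camera_info(n))
E
```

```text
{'t': 0.0, 'q': array([-1.05591726e+00,  3.59387320e-01,  1.10568502e-02, -3.92864713e-04,
       -1.22414374e+00, -2.88095963e-01]), 'qd': array([-0.00224915,  0.00051063, -0.00070149, -0.00146066,  0.00166509,
       -0.00157988]), 'joint_efforts': array([-2.16271983e-04, -5.82713413e+01,  2.93057799e+01,  6.99729100e+00,
        6.75010946e-03, -1.94868935e-04]), 'eef_pos': array([ 0.15164406, -0.65725574,  0.24761383]), 'ee_rot': array([ 3.13987898e+00, -1.22686692e-04, -2.91494323e+00]), 'force': array([ 0.46583067, -0.11526715, -0.48980437]), 'moment': array([-0.00848835,  0.04294884, -0.03772153]), 'width': 0.0874860931332157}
scene {'camera_matrix': array([[509.6497606 ,   0.        , 322.75651881],
       [  0.        , 509.6497606 , 202.87694022],
       [  0.        ,   0.        ,   1.        ]]), 'world_from_camera': array([[ 0.82005501,  0.40403535, -0.40529645,  1.10085525],
       [ 0.57212309, -0.59562791,  0.56382848, -0.79200039],
       [-0.01359924, -0.69424983, -0.71960561,  1.03310214],
       [ 0.        ,  0.        ,  0.        ,  1.        ]])}
top {'camera
[... 266 characters left out ...]
,  0.01210546, -0.01268877, -0.09092943],
       [ 0.01186316, -0.06599356, -0.99774953,  1.29417449],
       [ 0.        ,  0.        ,  0.        ,  1.        ]])}
wrist {'camera_matrix': array([[348.86447209,   0.        , 312.2575828 ],
       [  0.        , 348.86447209, 199.86285811],
       [  0.        ,   0.        ,   1.        ]]), 'T_tool_cam': array([[ 2.70156716e-04, -9.63619787e-01, -2.67276699e-01,
         7.25005616e-02],
       [ 9.99999906e-01,  1.69347558e-04,  4.00222066e-04,
         4.88846341e-04],
       [-3.40399245e-04, -2.67276782e-01,  9.63619741e-01,
        -1.36491344e-01],
       [ 0.00000000e+00,  0.00000000e+00,  0.00000000e+00,
         1.00000000e+00]])}
```

View pics/scene0.png

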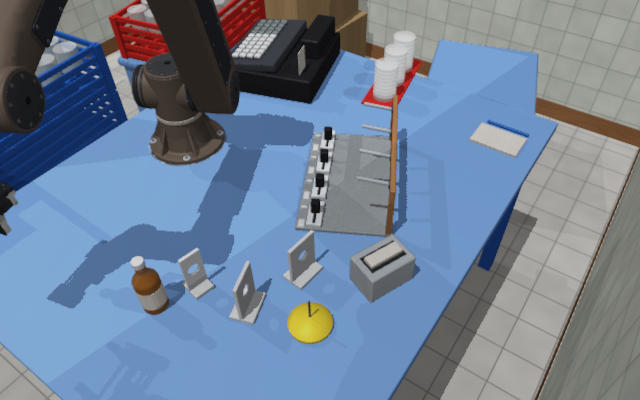

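View pics/top0.png

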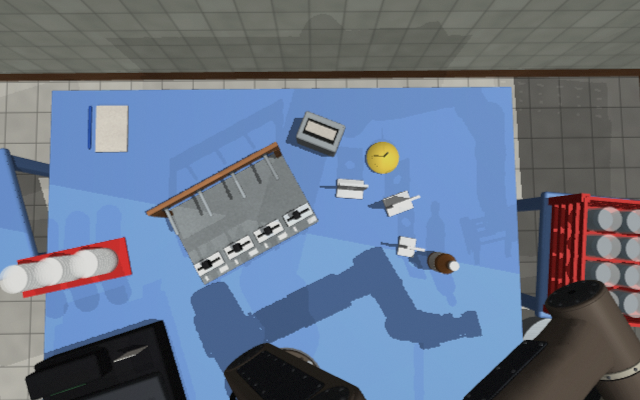

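View pics/wrist0.png

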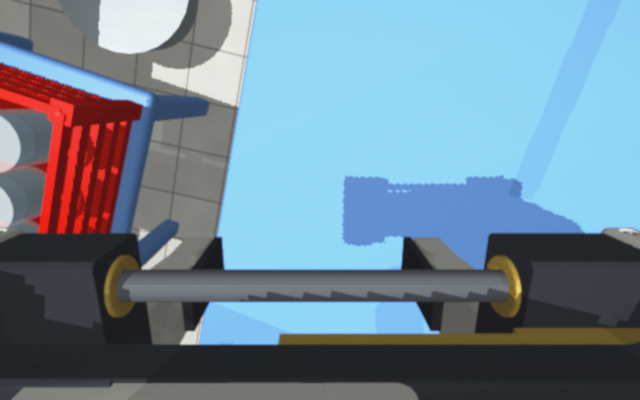

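```bash
python3 - <<'E'
import cv2
a=cv2.imread("pics/top0.png"); 
cv2.imwrite("pics/t_a.png",cv2.resize(a[135:285,310:470],None,fx=5,fy=4*1.0,interpolation=2)[:600] if 0 else cv2.resize(a[145:285,310:470],None,fx=4,fy=4,interpolation=2))
cv2.imwrite("pics/t_b.png",cv2.resize(a[135:285,140:330],None,fx=4,fy=4,interpolation=2))
b=cv2.imread("pics/scene0.png")
cv2.imwrite("pics/s_a.png",cv2.resize(b[220:350,120:310],None,fx=4,fy=4,interpolation=2))
cv2.imwrite("pics/s_b.png",cv2.resize(b[90:240,280:430],None,fx=4,fy=4,interpolation=2))
E
```

```text
(no output)
```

View pics/t_a.png

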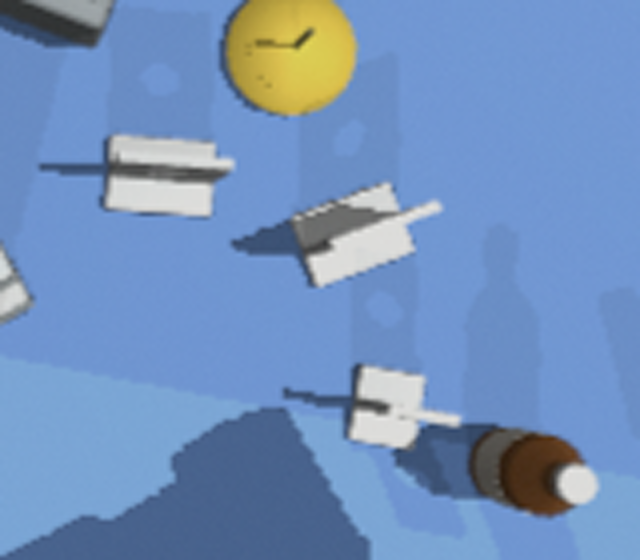

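View pics/t_b.png

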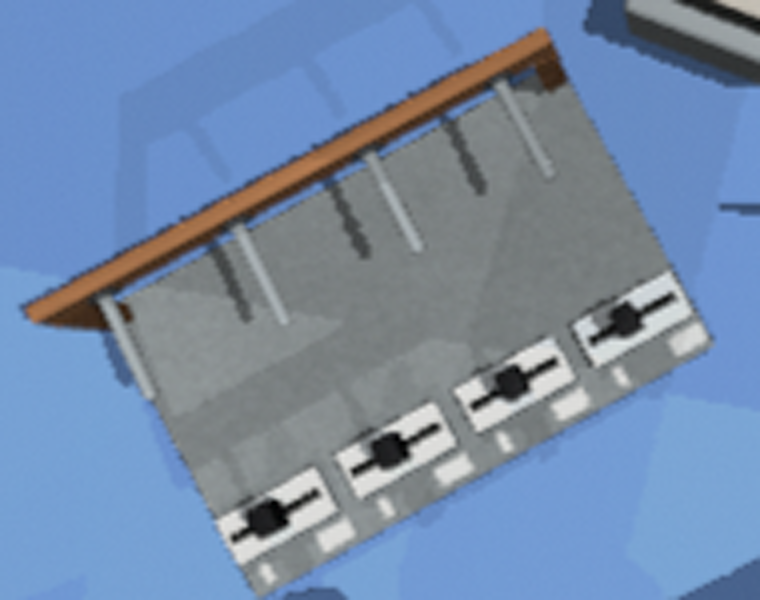

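View pics/s_a.png

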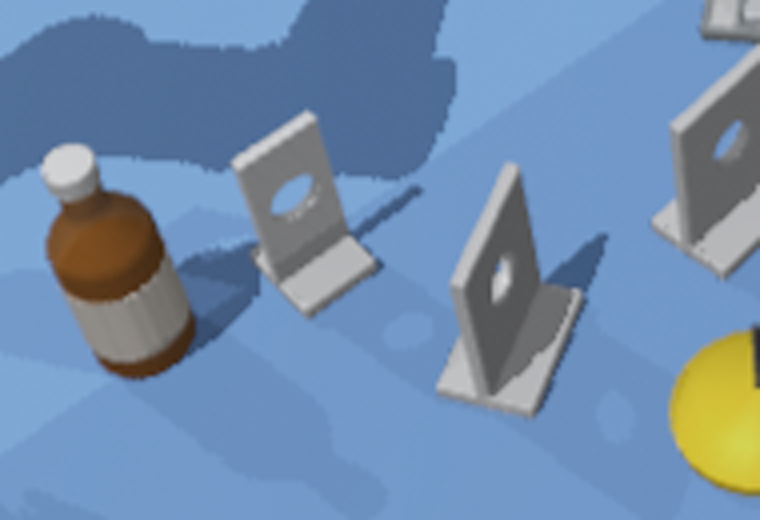

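View pics/s_b.png

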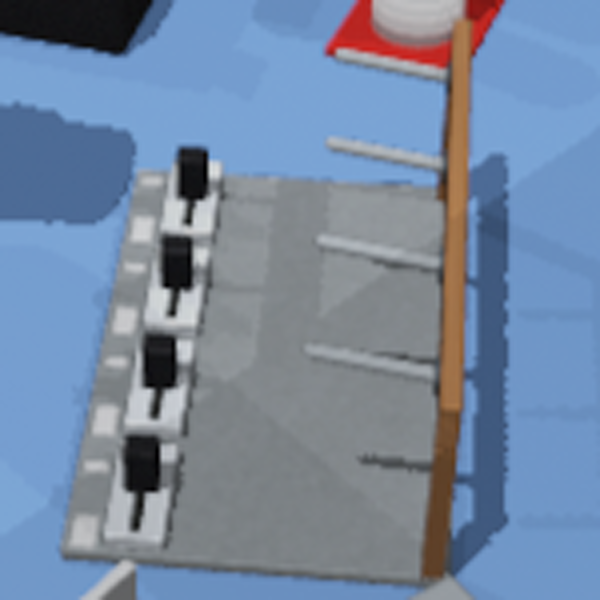

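```bash
cat > h.py <<'E'
import numpy as np, cv2
from station import *
from scipy.optimize import least_squares
from scipy.spatial.transform import Rotation as R
def proj(n,P):
    c=camera_info(n);T=np.linalg.inv(c["world_from_camera"]);P=np.atleast_2d(P)
    p=P@T[:3,:3].T+T[:3,3];k=p@c["camera_matrix"].T
    return k[:,:2]/k[:,2:]
def unproj(n,uv,z):
    c=camera_info(n);T=c["world_from_camera"]
    d=T[:3,:3]@np.linalg.solve(c["camera_matrix"],[uv[0],uv[1],1.]);o=T[:3,3]
    return o+d*(z-o[2])/d[2]
def place(p,L):
    c,s=np.cos(p[2]),np.sin(p[2]);L=np.asarray(L,float)
    return np.c_[p[0]+c*L[:,0]-s*L[:,1],p[1]+s*L[:,0]+c*L[:,1],L[:,2]]
def fit(obs,p0):
    # obs: list of (cam,L,uv)
    def r(p): return np.concatenate([(proj(n,place(p,L))-np.array(uv)).ravel() for n,L,uv in obs])
    s=least_squares(r,p0,loss='soft_l1'); return s.x,r(s.x).reshape(-1,2)
def stand(w,flipped=False):
    h=w/2
    return dict(a=(.03,h,.012),b=(.03,-h,.012),c=(-.03,-h,.012),d=(-.03,h,.012),tl=(0,h,.125),tr=(0,-h,.125))
E
cat > m0.py <<'E'
from h import *
f4=lambda l,o:[(u/4+o[0],v/4+o[1]) for u,v in l]
lanes=[.1575,.0525,-.0525,-.1575]
tips=[(-.0788,y,.164) for y in lanes]; gr=[(-.19,y,.066) for y in lanes]
to=(140,135);so=(280,90)
obs=[("top",tips,f4([(150,395),(284,322),(417,247),(548,175)],to)),("top",gr,f4([(268,518),(391,449),(512,380),(627,318)],to)),
("scene",tips,f4([(337,56),(330,145),(320,241),(308,350)],so)),("scene",gr,f4([(192,153),(177,242),(160,342),(142,443)],so))]
b,res=fit(obs,[.7,.2,.5]);print("board",b.round(4),np.degrees(b[2]));print(res.round(1).tolist())
ao=(310,145); sa=(120,220)
def st(w,cs,tr,name,sc=None):
    S=stand(w);L=[S[k] for k in 'abcd']+[S['tr']]
    # image: up=+x,left=+y: a=(+x,+y)=upper-left,b=upper-right,c lower right,d lower left
    o=[("top",L,f4(cs+[tr],ao))]
    if sc: o.append(("scene",[S[k] for k in sc],f4(list(sc.values()),sa)))
    g=unproj("top",np.mean(o[0][2][:4],axis=0),.012)
    p,res=fit(o,[g[0],g[1],0]);print(name,p.round(4),np.degrees(p[2]).round(1),res.round(1).tolist());return p
A=st(.084,[(108,135),(215,142),(213,216),(104,208)],(233,163),"A")
B=st(.084,[(292,217),(388,184),(414,252),(318,286)],(438,206),"B",dict(tl=(514,165),tr=(458,285),b=(538,412),a=(582,293)))
C=st(.052,[(358,366),(425,376),(413,448),(347,439)],(458,420),"C",dict(tl=(312,114),tr=(237,163),b=(310,315),a=(378,264)))
for n,y in zip("1234",lanes):
    P=place(b,[(-.05,y,.159),(-.13,y,.2),(-.19,y,.066)]);print(n,P.round(3).tolist(),np.hypot(*P[:,:2].T).round(3))
for n,p in zip("ABC",(A,B,C)): print(n,np.hypot(*p[:2]))
E
python3 m0.py
```

```text
board [0.6282 0.1833 0.4977] 28.51434320326172
[[-0.4, -0.5], [-0.4, -0.8], [-0.5, -0.4], [-0.3, -0.6], [-1.5, 0.7], [-1.5, 0.8], [-1.1, 0.9], [0.5, -0.5], [0.2, 0.2], [-0.1, 0.1], [0.1, 0.6], [0.5, 0.7], [-1.3, 0.7], [-1.3, 0.6], [-1.3, -0.0], [-1.4, 1.7]]
A [ 0.6164 -0.2126 -0.0727] -4.2 [[0.4, -0.1], [-0.1, -0.3], [-0.5, -0.1], [0.4, 0.3], [-0.2, 0.1]]
B [ 0.5687 -0.363   0.3369] 19.3 [[-1.1, -0.4], [-0.5, -1.2], [-0.3, -0.5], [-1.0, 0.0], [-0.3, -0.7], [-0.6, 0.1], [-1.1, 0.6], [-1.9, 0.0], [-0.2, -0.3]]
C [ 0.4318 -0.3865 -0.1708] -9.8 [[-0.2, -0.9], [-0.7, -0.8], [-0.4, 0.0], [-0.2, -0.3], [-0.5, -0.5], [-0.3, 0.3], [-0.6, 1.1], [-1.3, -0.7], [-0.6, -1.0]]
1 [[0.509, 0.298, 0.159], [0.439, 0.26, 0.2], [0.386, 0.231, 0.066]] [0.59 0.51 0.45]
2 [[0.559, 0.206, 0.159], [0.489, 0.167, 0.2], [0.436, 0.139, 0.066]] [0.596 0.517 0.458]
3 [[0.609, 0.113, 0.159], [0.539, 0.075, 0.2], [0.486, 0.046, 0.066]] [0.62  0.544 0.488]
4 [[0.659, 0.021, 0.159], [0.589, -0.017, 0.2], [0.536, -0.046, 0.066]] [0.66  0.589 0.538]
A 0.6520829130755977
B 0.6746586501029761
C 0.5794906833156045
```

Request:
move_arm --rows '[{"delta_pos":[3.1,3.0,0],"delta_rot":[0,0,7.3],"hand":8.7},{"delta_pos":[3.1,3.0,0],"delta_rot":[0,0,7.3],"hand":8.7},{"delta_pos":[3.1,3.0,0],"delta_rot":[0,0,7.3],"hand":8.7},{"delta_pos":[3.1,3.0,0],"delta_rot":[0,0,7.3],"hand":8.7},{"delta_pos":[3.1,3.0,0],"delta_rot":[0,0,7.3],"hand":8.7},{"delta_pos":[3.1,3.0,0],"delta_rot":[0,0,7.3],"hand":8.7},{"delta_pos":[3.1,3.0,0],"delta_rot":[0,0,7.3],"hand":8.7},{"delta_pos":[3.1,3.0,0],"delta_rot":[0,0,7.3],"hand":8.7},{"delta_pos":[3.1,3.0,0],"delta_rot":[0,0,7.2],"hand":8.7},{"delta_pos":[3.1,3.0,0],"delta_rot":[0,0,7.2],"hand":8.7}]' --force 30

```text
t: 1.15
eef_pos: [0.4627, -0.3562, 0.2485]
ee_rot: [3.142, 0.0, -1.639]
force: [1.1, -0.7, -0.2]
width: 0.0869
```

```bash
python3 - <<'E'
from h import *
p=unproj("top",(573/4+310,483/4+145),.17);print("syrup",p)
C=np.array([.4318,-.3865]);d=p[:2]-C;print(d,np.hypot(*d))
s=get_state();print(s['eef_pos'],np.degrees(s['ee_rot']),s['q'])
E
```

```text
syrup [ 0.38407599 -0.47947834  0.17      ]
[-0.04772401 -0.09297834] 0.10451101894660036
[ 0.46268817 -0.35617312  0.24853423] [ 1.79996865e+02  5.09075107e-03 -9.39070268e+01] [-3.21399525e-01  2.10008209e-01 -1.94818544e-01 -7.86664190e-05
 -1.16604480e+00  2.53240027e-01]
```

Request:
move_arm --rows '[{"delta_pos":[3.08,2.88,0],"delta_rot":[0,0,0],"hand":6},{"delta_pos":[3.08,2.88,0],"delta_rot":[0,0,0],"hand":6},{"delta_pos":[3.08,2.88,0],"delta_rot":[0,0,0],"hand":6},{"delta_pos":[3.08,2.88,0],"delta_rot":[0,0,0],"hand":6},{"delta_pos":[3.05,2.84,0],"delta_rot":[0,0,0],"hand":6},{"delta_pos":[0,0,0],"delta_rot":[0,0,0],"hand":6},{"delta_pos":[0,0,-2],"delta_rot":[0,0,0],"hand":6},{"delta_pos":[0,0,-2],"delta_rot":[0,0,0],"hand":6},{"delta_pos":[0,0,0],"delta_rot":[0,0,0],"hand":6},{"delta_pos":[0,0,0],"delta_rot":[0,0,0],"hand":6}]'

```text
t: 2.15
eef_pos: [0.6152, -0.2144, 0.2087]
ee_rot: [3.141, -0.0, -1.644]
force: [0.9, -0.1, 0.5]
width: 0.0594
```

```bash
python3 - <<'E'
from h import *
s=get_state();print(s['eef_pos'],np.degrees(s['ee_rot']))
cv2.imwrite("pics/w1.png",grab_frame("wrist"))
E
```

```text
[ 0.6152066  -0.21440487  0.2086542 ] [ 1.79947051e+02 -2.01502380e-02 -9.42082681e+01]
```

View pics/w1.png

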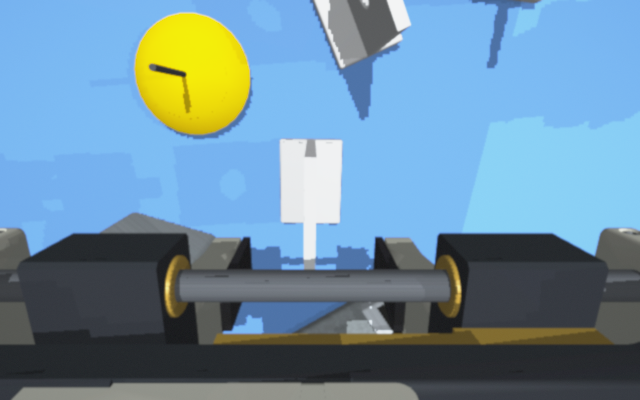

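Request:
move_arm --rows '[{"delta_pos":[0.1,0.15,-3],"delta_rot":[0,0,0],"hand":6},{"delta_pos":[0,0,-3],"delta_rot":[0,0,0],"hand":6},{"delta_pos":[0,0,-1.7],"delta_rot":[0,0,0],"hand":6},{"delta_pos":[0,0,-1.0],"delta_rot":[0,0,0],"hand":6},{"delta_pos":[0,0,0],"delta_rot":[0,0,0],"hand":6},{"delta_pos":[0,0,0],"delta_rot":[0,0,0],"hand":0},{"delta_pos":[0,0,0],"delta_rot":[0,0,0],"hand":0},{"delta_pos":[0,0,0],"delta_rot":[0,0,0],"hand":0},{"delta_pos":[0,0,0],"delta_rot":[0,0,0],"hand":0},{"delta_pos":[0,0,0],"delta_rot":[0,0,0],"hand":0}]' --force 30

```text
t: 3.2
eef_pos: [0.6166, -0.2126, 0.122]
ee_rot: [-3.141, -0.0, -1.644]
force: [-0.1, -0.5, -0.6]
width: 0.0254
```

Request:
move_arm --rows '[{"delta_pos":[0,0,0],"delta_rot":[0,0,0],"hand":0},{"delta_pos":[0,0,0],"delta_rot":[0,0,0],"hand":0},{"delta_pos":[0,0,0],"delta_rot":[0,0,0],"hand":0},{"delta_pos":[0,0,1],"delta_rot":[0,0,0],"hand":0},{"delta_pos":[0,0,2],"delta_rot":[0,0,0],"hand":0},{"delta_pos":[0,0,3],"delta_rot":[0,0,0],"hand":0},{"delta_pos":[0,0,3],"delta_rot":[0,0,0],"hand":0},{"delta_pos":[0,0,2.8],"delta_rot":[0,0,0],"hand":0},{"delta_pos":[0,0,0],"delta_rot":[0,0,0],"hand":0},{"delta_pos":[0,0,0],"delta_rot":[0,0,0],"hand":0}]' --force 40

```text
t: 4.2
eef_pos: [0.6165, -0.2125, 0.2405]
ee_rot: [-3.14, 0.0, -1.644]
force: [-0.5, -0.2, -1.9]
width: 0.0079
```

Request:
move_arm --rows '[{"delta_pos":[-2.2,3.6,0],"delta_rot":[0,0,4.1],"hand":0},{"delta_pos":[-2.2,3.6,0],"delta_rot":[0,0,4.1],"hand":0},{"delta_pos":[-2.2,3.6,0],"delta_rot":[0,0,4.1],"hand":0},{"delta_pos":[-2.2,3.6,0],"delta_rot":[0,0,4.1],"hand":0},{"delta_pos":[-2.2,3.6,0],"delta_rot":[0,0,4.1],"hand":0},{"delta_pos":[-0.35,4.0,0],"delta_rot":[0,0,4.1],"hand":0},{"delta_pos":[-0.35,4.0,0],"delta_rot":[0,0,4.1],"hand":0},{"delta_pos":[-0.35,4.0,0],"delta_rot":[0,0,4.0],"hand":0},{"delta_pos":[-0.35,4.0,0],"delta_rot":[0,0,0],"hand":0},{"delta_pos":[-0.35,4.0,0],"delta_rot":[0,0,0],"hand":0}]'

```text
t: 5.2
eef_pos: [0.4878, 0.1686, 0.2386]
ee_rot: [3.14, -0.0, -1.073]
force: [1.6, 0.5, -1.7]
width: 0.0077
```

```bash
python3 - <<'E'
from h import *
s=get_state();print(s['eef_pos'],np.degrees(s['ee_rot']),s['width'],s['force'])
cv2.imwrite("pics/w2.png",grab_frame("wrist"));f=grab_frame("scene");cv2.imwrite("pics/s2.png",cv2.resize(f[60:260,240:450],None,fx=3,fy=3))
cv2.imwrite("pics/t2.png",grab_frame("top"))
E
```

```text
[0.48775048 0.16858518 0.23857974] [ 1.79886815e+02 -2.51594343e-03 -6.14996346e+01] 0.007731219884088334 [ 1.59442083  0.52065351 -1.67234388]
```

View pics/w2.png

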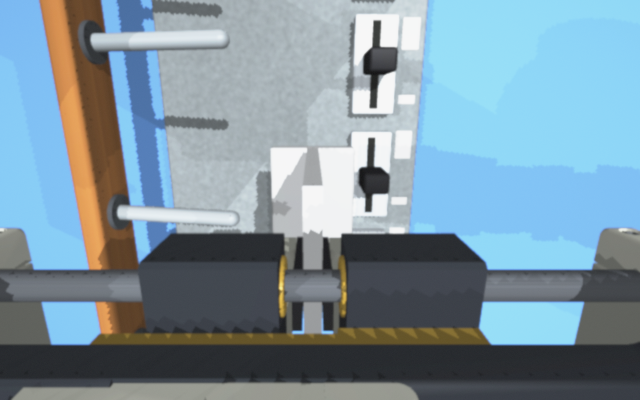

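View pics/s2.png

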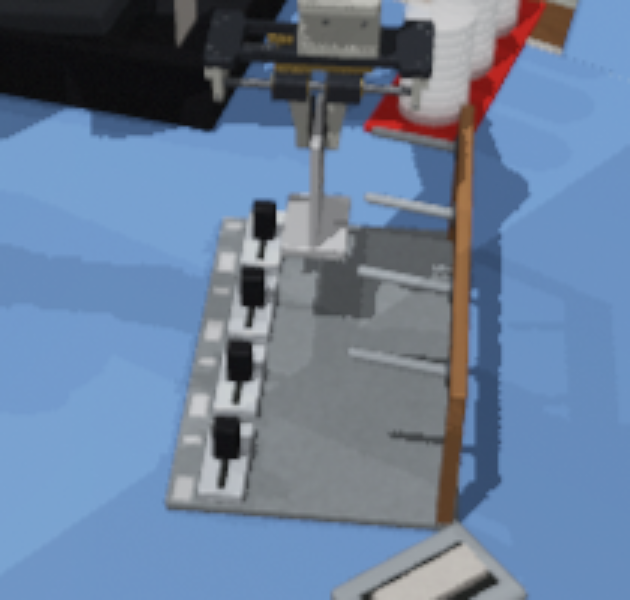

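View pics/t2.png

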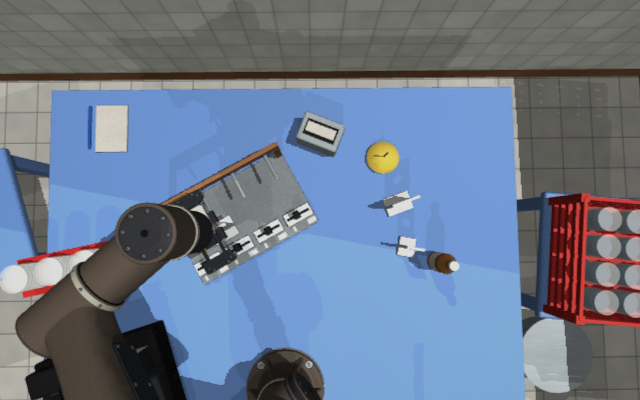

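```bash
cat >> h.py <<'E'
BOARD=np.array([.6282,.1833,.4977])
def wproj(P,s):
    c=camera_info("wrist");T=np.eye(4);T[:3,:3]=R.from_euler('xyz',s['ee_rot']).as_matrix();T[:3,3]=s['eef_pos']
    W=np.linalg.inv(T@c["T_tool_cam"]);p=np.atleast_2d(P)@W[:3,:3].T+W[:3,3];k=p@c["camera_matrix"].T
    return k[:,:2]/k[:,2:]
E
python3 - <<'E'
from h import *
s=get_state()
print(wproj(place(BOARD,[(-.0788,-.0525,.164),(-.0788,-.1575,.164),(-.19,-.0525,.066),(-.19,-.1575,.066)]),s))
c,si=np.cos(BOARD[2]),np.sin(BOARD[2]);d=s['eef_pos'][:2]-BOARD[:2];print(c*d[0]+si*d[1],-si*d[0]+c*d[1])
E
```

```text
[[ 219.46893511   35.94145246]
 [ 204.37358242 -205.43993286]
 [ 384.34453006   58.42520583]
 [ 392.55451038  -92.57036327]]
-0.12995733756121203 0.05445736114665277
```

Request:
move_arm --rows '[{"delta_pos":[0.1,-0.2,-1.4],"delta_rot":[0,0,0],"hand":0},{"delta_pos":[0,0,-1.45],"delta_rot":[0,0,0],"hand":0},{"delta_pos":[1.25,0.68,0],"delta_rot":[0,0,0],"hand":0},{"delta_pos":[1.25,0.68,0],"delta_rot":[0,0,0],"hand":0},{"delta_pos":[1.25,0.68,0],"delta_rot":[0,0,0],"hand":0},{"delta_pos":[1.25,0.68,0],"delta_rot":[0,0,0],"hand":0},{"delta_pos":[0,0,0],"delta_rot":[0,0,0],"hand":0},{"delta_pos":[0,0,0],"delta_rot":[0,0,0],"hand":0},{"delta_pos":[0,0,0],"delta_rot":[0,0,0],"hand":0},{"delta_pos":[0,0,0],"delta_rot":[0,0,0],"hand":0}]'

```text
t: 6.35
eef_pos: [0.5397, 0.1924, 0.2112]
ee_rot: [-3.142, 0.0, -1.073]
force: [0.4, -0.5, -1.8]
width: 0.0079
```

```bash
python3 - <<'E'
from h import *
s=get_state();print(s['eef_pos'],s['force'],s['width'])
f=grab_frame("scene");cv2.imwrite("pics/s3.png",cv2.resize(f[60:200,280:450],None,fx=4,fy=4))
E
```

```text
[0.53969409 0.19242817 0.21121432] [ 0.43572714 -0.51652556 -1.83909396] 0.007880676225986333
```

View pics/s3.png

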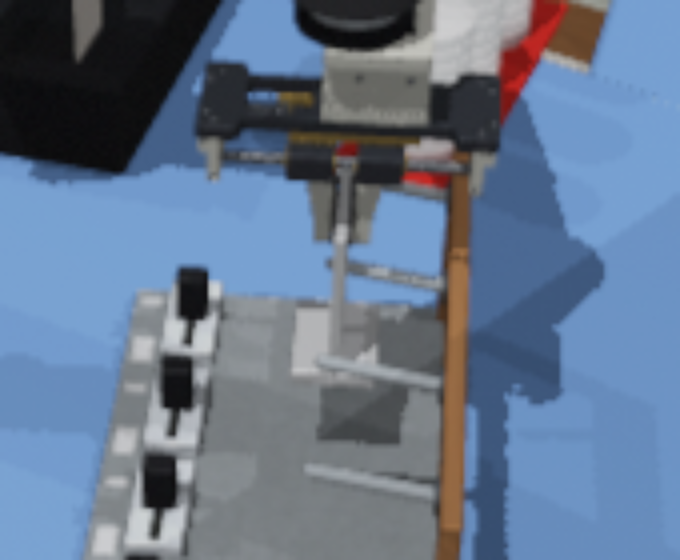

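Request:
move_arm --rows '[{"delta_pos":[1.1,0.6,0],"delta_rot":[0,0,0],"hand":0},{"delta_pos":[1.1,0.6,0],"delta_rot":[0,0,0],"hand":0},{"delta_pos":[0,0,0],"delta_rot":[0,0,0],"hand":0},{"delta_pos":[0,0,-0.5],"delta_rot":[0,0,0],"hand":0},{"delta_pos":[0,0,-0.4],"delta_rot":[0,0,0],"hand":0},{"delta_pos":[0,0,-0.3],"delta_rot":[0,0,0],"hand":0},{"delta_pos":[0,0,-0.1],"delta_rot":[0,0,0],"hand":0},{"delta_pos":[0,0,0],"delta_rot":[0,0,0],"hand":0},{"delta_pos":[0,0,0],"delta_rot":[0,0,0],"hand":0},{"delta_pos":[0,0,0],"delta_rot":[0,0,0],"hand":0}]'

```text
t: 7.4
eef_pos: [0.562, 0.2046, 0.1983]
ee_rot: [-3.141, 0.0, -1.073]
force: [0.2, -0.2, -1.7]
width: 0.0078
```

Request:
move_arm --rows '[{"delta_pos":[0,0,-0.1],"delta_rot":[0,0,0],"hand":0},{"delta_pos":[0,0,-0.1],"delta_rot":[0,0,0],"hand":0},{"delta_pos":[0,0,-0.1],"delta_rot":[0,0,0],"hand":0},{"delta_pos":[0,0,0],"delta_rot":[0,0,0],"hand":0},{"delta_pos":[0,0,0],"delta_rot":[0,0,0],"hand":1.5},{"delta_pos":[0,0,0],"delta_rot":[0,0,0],"hand":2},{"delta_pos":[0,0,0],"delta_rot":[0,0,0],"hand":2.5},{"delta_pos":[0,0,0],"delta_rot":[0,0,0],"hand":3},{"delta_pos":[0,0,0],"delta_rot":[0,0,0],"hand":3},{"delta_pos":[0,0,0],"delta_rot":[0,0,0],"hand":3}]'

```text
t: 8.4
eef_pos: [0.5619, 0.2046, 0.1951]
ee_rot: [3.142, 0.0, -1.073]
force: [0.4, -0.3, -0.5]
width: 0.0299
```

```bash
python3 - <<'E'
from h import *
s=get_state();print(s['eef_pos'],s['force'],s['width'])
f=grab_frame("scene");cv2.imwrite("pics/s4.png",cv2.resize(f[60:200,280:450],None,fx=4,fy=4))
E
```

```text
[0.56194916 0.20460978 0.19507016] [ 0.40060968 -0.33540803 -0.52858374] 0.02994907315937456
```

View pics/s4.png

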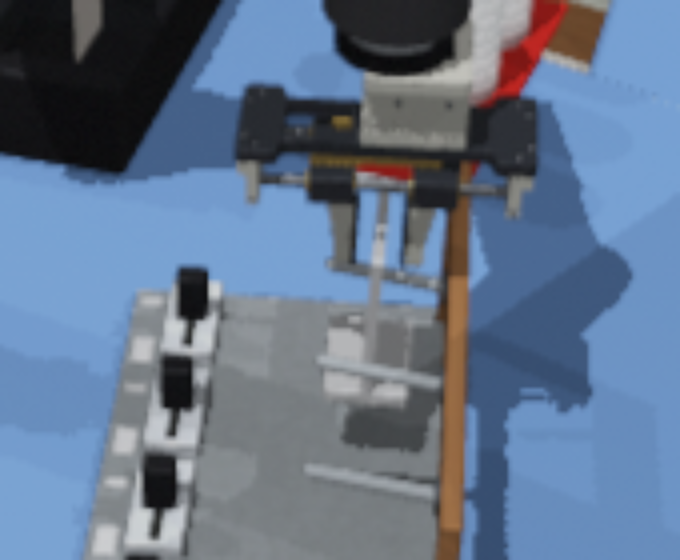

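Request:
move_arm --rows '[{"delta_pos":[0,0,3],"delta_rot":[0,0,0],"hand":3},{"delta_pos":[0,0,3.5],"delta_rot":[0,0,0],"hand":4},{"delta_pos":[0,-3,0],"delta_rot":[0,0,-1.15],"hand":6},{"delta_pos":[0,-4.5,0],"delta_rot":[0,0,-1.15],"hand":6},{"delta_pos":[0,-4.5,0],"delta_rot":[0,0,-1.15],"hand":6},{"delta_pos":[0,-4.5,0],"delta_rot":[0,0,-1.15],"hand":6},{"delta_pos":[0,-4.5,0],"delta_rot":[0,0,-1.15],"hand":6},{"delta_pos":[0,-4.5,0],"delta_rot":[0,0,-1.15],"hand":6},{"delta_pos":[0,-4.5,0],"delta_rot":[0,0,-1.15],"hand":6},{"delta_pos":[0,-4.5,0],"delta_rot":[0,0,-1.15],"hand":6}]'

```text
t: 9.45
eef_pos: [0.5617, -0.1422, 0.2604]
ee_rot: [-3.141, -0.0, -1.235]
force: [0.9, 0.5, 0.2]
width: 0.06
```

```bash
python3 - <<'E'
from h import *
s=get_state();print(s['eef_pos'],np.degrees(s['ee_rot']))
f=grab_frame("top");cv2.imwrite("pics/t5.png",cv2.resize(f[100:290,150:470],None,fx=2.5,fy=2.5))
cv2.imwrite("pics/t5a.png",cv2.resize(f[145:285,310:470],None,fx=4,fy=4,interpolation=2))
E
```

```text
[ 0.56171537 -0.14216621  0.26035305] [-1.79968040e+02 -1.10819855e-02 -7.07382034e+01]
```

View pics/t5.png

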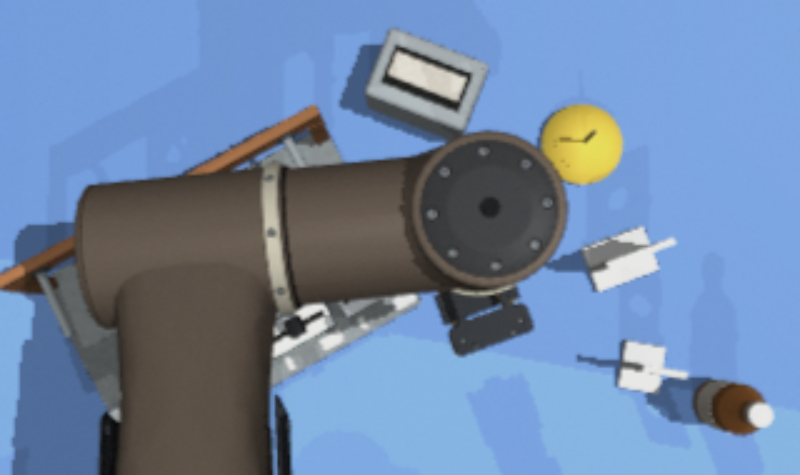

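View pics/t5a.png

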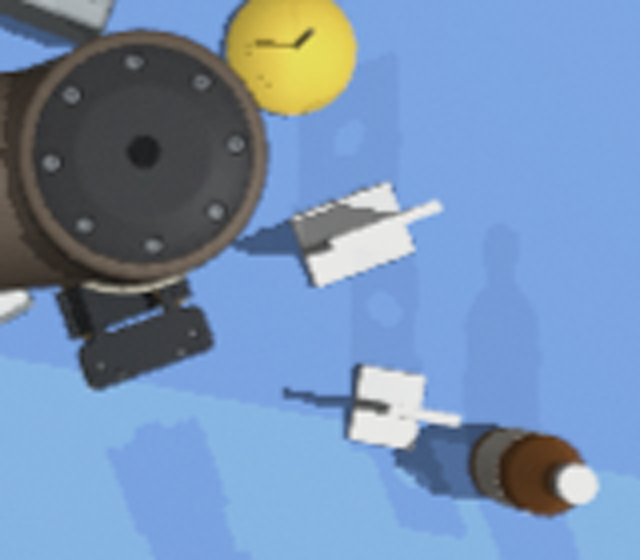

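Request:
move_arm --rows '[{"delta_pos":[0.14,-4.4,0],"delta_rot":[0,0,0],"hand":6},{"delta_pos":[0.14,-4.4,0],"delta_rot":[0,0,0],"hand":6},{"delta_pos":[0.14,-4.4,0],"delta_rot":[0,0,0],"hand":6},{"delta_pos":[0.14,-4.4,0],"delta_rot":[0,0,0],"hand":6},{"delta_pos":[0.14,-4.4,0],"delta_rot":[0,0,0],"hand":6},{"delta_pos":[0,0,-2],"delta_rot":[0,0,0],"hand":6},{"delta_pos":[0,0,-3],"delta_rot":[0,0,0],"hand":6},{"delta_pos":[0,0,0],"delta_rot":[0,0,0],"hand":6},{"delta_pos":[0,0,0],"delta_rot":[0,0,0],"hand":6},{"delta_pos":[0,0,0],"delta_rot":[0,0,0],"hand":6}]'

```text
t: 10.5
eef_pos: [0.5699, -0.3605, 0.2119]
ee_rot: [-3.14, -0.002, -1.233]
force: [0.7, 0.5, 0.5]
width: 0.0603
```

```bash
python3 - <<'E'
from h import *
s=get_state();print(s['eef_pos'],np.degrees(s['ee_rot']))
cv2.imwrite("pics/w6.png",grab_frame("wrist"))
E
```

```text
[ 0.56986748 -0.3605043   0.21194622] [-1.79919187e+02 -1.05515492e-01 -7.06534386e+01]
```

View pics/w6.png

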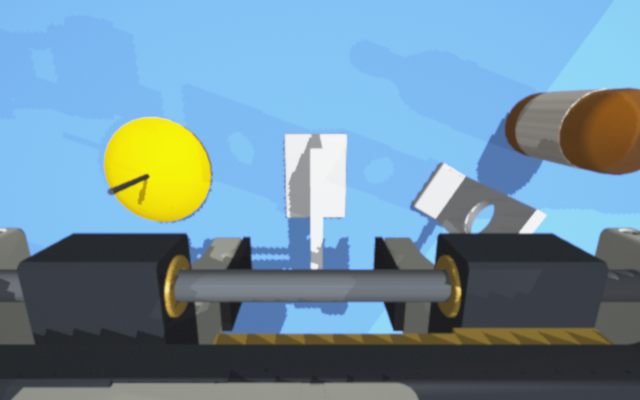

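Request:
move_arm --rows '[{"delta_pos":[-0.1,-0.2,-3],"delta_rot":[0,0,0],"hand":6},{"delta_pos":[0,0,-3],"delta_rot":[0,0,0],"hand":6},{"delta_pos":[0,0,-2],"delta_rot":[0,0,0],"hand":5},{"delta_pos":[0,0,-1.0],"delta_rot":[0,0,0],"hand":4},{"delta_pos":[0,0,0],"delta_rot":[0,0,0],"hand":0},{"delta_pos":[0,0,0],"delta_rot":[0,0,0],"hand":0},{"delta_pos":[0,0,0],"delta_rot":[0,0,0],"hand":0},{"delta_pos":[0,0,0],"delta_rot":[0,0,0],"hand":0},{"delta_pos":[0,0,0],"delta_rot":[0,0,0],"hand":0},{"delta_pos":[0,0,0],"delta_rot":[0,0,0],"hand":0}]' --force 40

```text
t: 11.55
eef_pos: [0.5682, -0.3625, 0.1208]
ee_rot: [-3.141, -0.001, -1.234]
force: [0.0, 1.0, 3.2]
width: 0.0079
```

Request:
move_arm --rows '[{"delta_pos":[0,0,0],"delta_rot":[0,0,0],"hand":0},{"delta_pos":[0,0,0],"delta_rot":[0,0,0],"hand":0},{"delta_pos":[0,0,0],"delta_rot":[0,0,0],"hand":0},{"delta_pos":[0,0,1],"delta_rot":[0,0,0],"hand":0},{"delta_pos":[0,0,2],"delta_rot":[0,0,0],"hand":0},{"delta_pos":[0,0,3],"delta_rot":[0,0,0],"hand":0},{"delta_pos":[0,0,3],"delta_rot":[0,0,0],"hand":0},{"delta_pos":[0,0,2.8],"delta_rot":[0,0,0],"hand":0},{"delta_pos":[0,0,0],"delta_rot":[0,0,0],"hand":0},{"delta_pos":[0,0,0],"delta_rot":[0,0,0],"hand":0}]'

```text
t: 12.55
eef_pos: [0.5679, -0.3623, 0.2386]
ee_rot: [-3.141, -0.0, -1.234]
force: [0.7, 0.2, -1.9]
width: 0.0076
```

Request:
move_arm --rows '[{"delta_pos":[0.26,4.3,0],"delta_rot":[0,0,1.15],"hand":0},{"delta_pos":[0.26,4.3,0],"delta_rot":[0,0,1.15],"hand":0},{"delta_pos":[0.26,4.3,0],"delta_rot":[0,0,1.15],"hand":0},{"delta_pos":[0.26,4.3,0],"delta_rot":[0,0,1.15],"hand":0},{"delta_pos":[0.26,4.3,0],"delta_rot":[0,0,1.15],"hand":0},{"delta_pos":[0.26,4.3,0],"delta_rot":[0,0,1.15],"hand":0},{"delta_pos":[0.26,4.3,0],"delta_rot":[0,0,1.15],"hand":0},{"delta_pos":[0.26,4.3,0],"delta_rot":[0,0,1.15],"hand":0},{"delta_pos":[0,0,0],"delta_rot":[0,0,0],"hand":0},{"delta_pos":[0,0,0],"delta_rot":[0,0,0],"hand":0}]'

```text
t: 13.55
eef_pos: [0.588, -0.0173, 0.2366]
ee_rot: [3.139, 0.001, -1.071]
force: [0.6, -0.8, -2.5]
width: 0.0078
```

```bash
python3 - <<'E'
from h import *
s=get_state();print(s['eef_pos'],np.degrees(s['ee_rot']),s['width'],s['force'])
f=grab_frame("scene");cv2.imwrite("pics/s7.png",cv2.resize(f[60:260,240:450],None,fx=3,fy=3))
c,si=np.cos(BOARD[2]),np.sin(BOARD[2]);d=s['eef_pos'][:2]-BOARD[:2];print(c*d[0]+si*d[1],-si*d[0]+c*d[1])
E
```

```text
[ 0.58800975 -0.01734636  0.23664253] [ 1.79853765e+02  5.09094082e-02 -6.13866161e+01] 0.007844478951145536 [ 0.60499973 -0.82693069 -2.53317147]
-0.13110422964859664 -0.1571174742393051
```

View pics/s7.png

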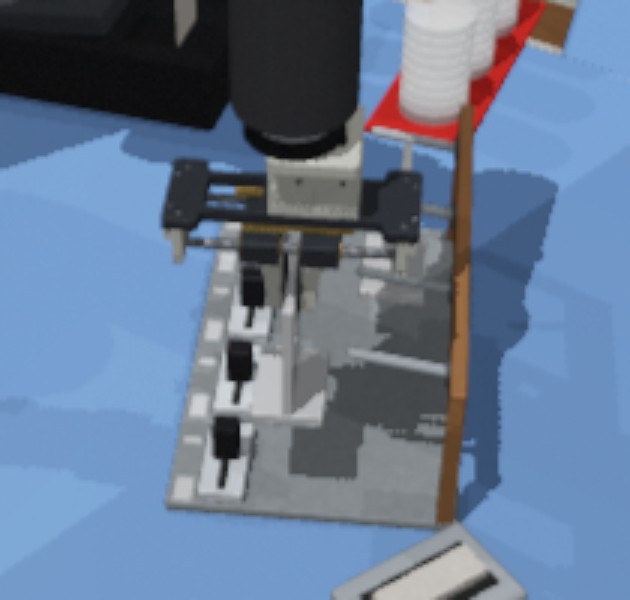

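Request:
move_arm --rows '[{"delta_pos":[0,0,-1.3],"delta_rot":[0,0,0],"hand":0},{"delta_pos":[0,0,-1.3],"delta_rot":[0,0,0],"hand":0},{"delta_pos":[1.25,0.68,0],"delta_rot":[0,0,0],"hand":0},{"delta_pos":[1.25,0.68,0],"delta_rot":[0,0,0],"hand":0},{"delta_pos":[1.25,0.68,0],"delta_rot":[0,0,0],"hand":0},{"delta_pos":[1.25,0.68,0],"delta_rot":[0,0,0],"hand":0},{"delta_pos":[0,0,0],"delta_rot":[0,0,0],"hand":0},{"delta_pos":[0,0,0],"delta_rot":[0,0,0],"hand":0},{"delta_pos":[0,0,0],"delta_rot":[0,0,0],"hand":0},{"delta_pos":[0,0,0],"delta_rot":[0,0,0],"hand":0}]'

```text
t: 14.6
eef_pos: [0.6385, 0.0087, 0.2122]
ee_rot: [-3.142, -0.0, -1.074]
force: [-0.8, -0.2, -1.9]
width: 0.0078
```

```bash
python3 - <<'E'
from h import *
s=get_state();print(s['eef_pos'],s['force'],s['width'])
f=grab_frame("scene");cv2.imwrite("pics/s8.png",cv2.resize(f[90:240,290:440],None,fx=4,fy=4))
E
```

```text
[0.63847345 0.00868179 0.21224541] [-0.76558612 -0.17152126 -1.91982094] 0.0077635339795150615
```

View pics/s8.png

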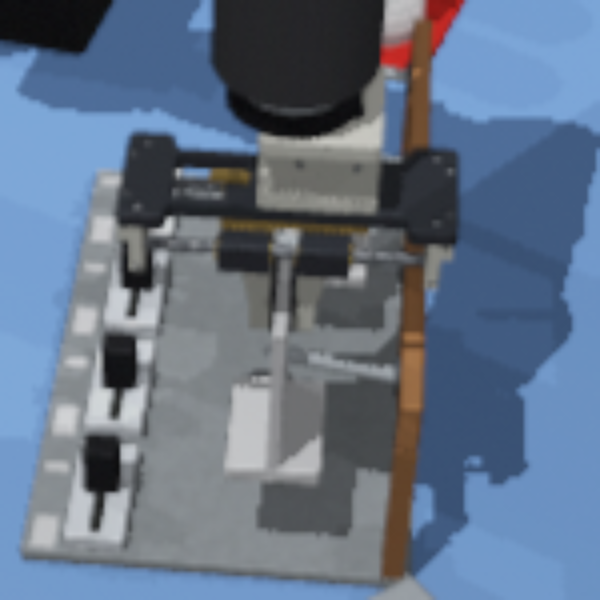

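Request:
move_arm --rows '[{"delta_pos":[1.2,0.65,0],"delta_rot":[0,0,0],"hand":0},{"delta_pos":[1.2,0.65,0],"delta_rot":[0,0,0],"hand":0},{"delta_pos":[0,0,0],"delta_rot":[0,0,0],"hand":0},{"delta_pos":[0,0,-0.5],"delta_rot":[0,0,0],"hand":0},{"delta_pos":[0,0,-0.4],"delta_rot":[0,0,0],"hand":0},{"delta_pos":[0,0,-0.3],"delta_rot":[0,0,0],"hand":0},{"delta_pos":[0,0,-0.2],"delta_rot":[0,0,0],"hand":0},{"delta_pos":[0,0,0],"delta_rot":[0,0,0],"hand":0},{"delta_pos":[0,0,0],"delta_rot":[0,0,0],"hand":0},{"delta_pos":[0,0,0],"delta_rot":[0,0,0],"hand":0}]'

```text
t: 15.65
eef_pos: [0.6629, 0.0218, 0.1984]
ee_rot: [-3.141, -0.0, -1.073]
force: [0.1, -0.3, -1.5]
width: 0.0077
```

```bash
python3 - <<'E'
from h import *
s=get_state();print(s['eef_pos'],s['force'],s['width'])
f=grab_frame("scene");cv2.imwrite("pics/s9.png",cv2.resize(f[90:240,290:440],None,fx=4,fy=4))
E
```

```text
[0.66285338 0.02179447 0.19835796] [ 0.06286703 -0.29201432 -1.48693448] 0.007655902153719687
```

View pics/s9.png

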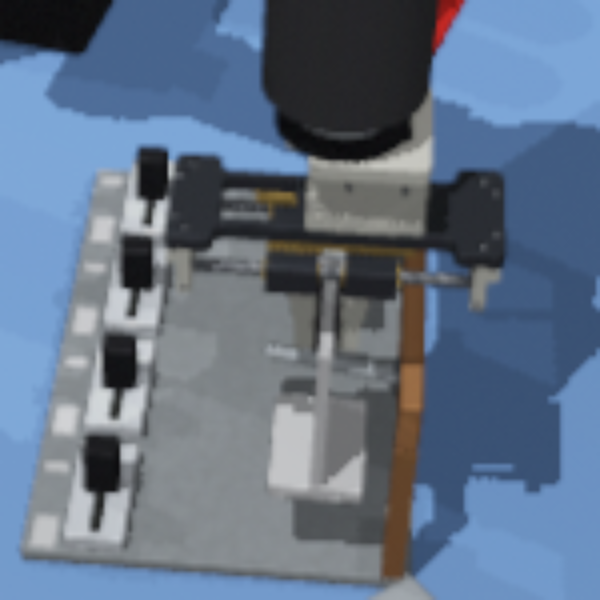

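Request:
move_arm --rows '[{"delta_pos":[0,0,-0.1],"delta_rot":[0,0,0],"hand":0},{"delta_pos":[0,0,-0.1],"delta_rot":[0,0,0],"hand":0},{"delta_pos":[0,0,-0.1],"delta_rot":[0,0,0],"hand":0},{"delta_pos":[0,0,0],"delta_rot":[0,0,0],"hand":0},{"delta_pos":[0,0,0],"delta_rot":[0,0,0],"hand":1.5},{"delta_pos":[0,0,0],"delta_rot":[0,0,0],"hand":2},{"delta_pos":[0,0,0],"delta_rot":[0,0,0],"hand":2.5},{"delta_pos":[0,0,0],"delta_rot":[0,0,0],"hand":3},{"delta_pos":[0,0,3],"delta_rot":[0,0,0],"hand":3},{"delta_pos":[0,0,3.5],"delta_rot":[0,0,0],"hand":3}]'

```text
t: 16.7
eef_pos: [0.6619, 0.0216, 0.2592]
ee_rot: [3.138, 0.001, -1.074]
force: [0.3, -0.2, -0.2]
width: 0.0297
```

```bash
python3 - <<'E'
from h import *
s=get_state();print(s['eef_pos'],s['force'],s['width'])
f=grab_frame("scene");cv2.imwrite("pics/s10.png",cv2.resize(f[80:280,250:450],None,fx=3,fy=3))
f=grab_frame("top");cv2.imwrite("pics/t10a.png",cv2.resize(f[145:285,310:470],None,fx=4,fy=4,interpolation=2))
E
```

```text
[0.66192207 0.02161638 0.25922717] [ 0.29849137 -0.19351097 -0.17339645] 0.029675958833917125
```

View pics/s10.png

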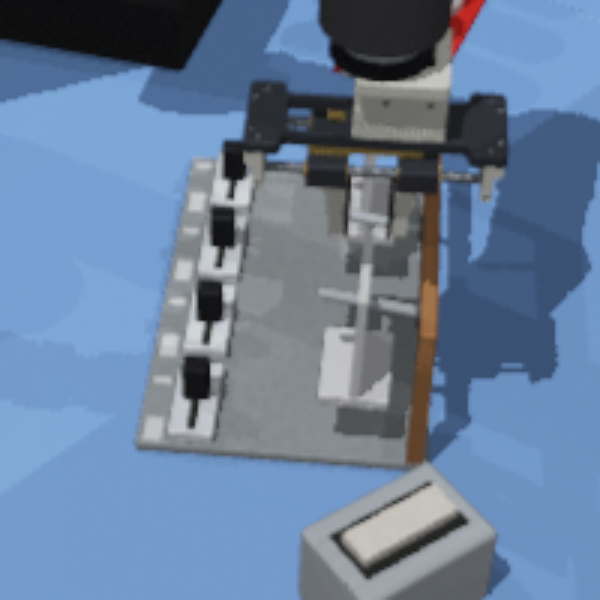

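View pics/t10a.png

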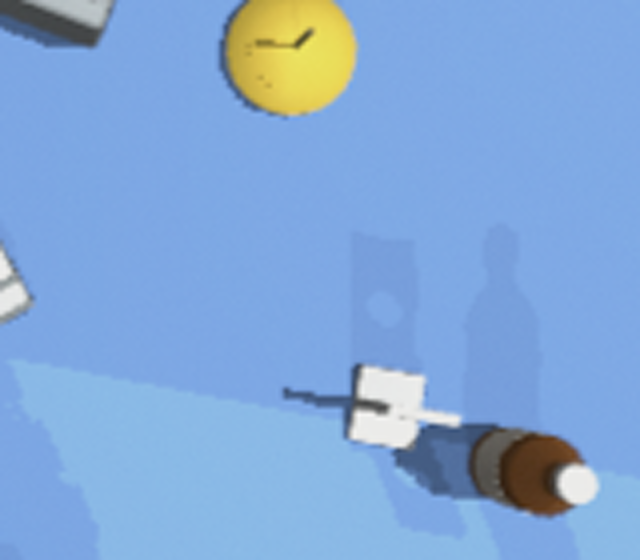

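Request:
move_arm --rows '[{"delta_pos":[-2.29,-4.02,0],"delta_rot":[0,0,-3.83],"hand":5},{"delta_pos":[-2.29,-4.02,0],"delta_rot":[0,0,-3.83],"hand":5},{"delta_pos":[-2.29,-4.02,0],"delta_rot":[0,0,-3.83],"hand":5},{"delta_pos":[-2.29,-4.02,0],"delta_rot":[0,0,-3.83],"hand":5},{"delta_pos":[-2.29,-4.02,0],"delta_rot":[0,0,-3.83],"hand":5},{"delta_pos":[-2.29,-4.02,0],"delta_rot":[0,0,-3.83],"hand":5},{"delta_pos":[-2.29,-4.02,0],"delta_rot":[0,0,-3.83],"hand":5},{"delta_pos":[-2.29,-4.02,0],"delta_rot":[0,0,-3.83],"hand":5},{"delta_pos":[-2.29,-4.02,0],"delta_rot":[0,0,-3.83],"hand":5},{"delta_pos":[-2.29,-4.02,0],"delta_rot":[0,0,-3.83],"hand":5}]'

```text
t: 17.8
eef_pos: [0.4327, -0.3817, 0.2605]
ee_rot: [-3.14, -0.0, -1.744]
force: [1.5, -0.2, 0.0]
width: 0.0504
```

Request:
move_arm --rows '[{"delta_pos":[0,0,0],"delta_rot":[0,0,0],"hand":6},{"delta_pos":[0,0,0],"delta_rot":[0,0,0],"hand":6},{"delta_pos":[0,0,-1.5],"delta_rot":[0,0,0],"hand":6},{"delta_pos":[0,0,-1.5],"delta_rot":[0,0,0],"hand":6},{"delta_pos":[0,0,-0.5],"delta_rot":[0,0,0],"hand":6},{"delta_pos":[0,0,0],"delta_rot":[0,0,0],"hand":6},{"delta_pos":[0,0,0],"delta_rot":[0,0,0],"hand":6},{"delta_pos":[0,0,0],"delta_rot":[0,0,0],"hand":6},{"delta_pos":[0,0,0],"delta_rot":[0,0,0],"hand":6},{"delta_pos":[0,0,0],"delta_rot":[0,0,0],"hand":6}]'

```text
t: 18.8
eef_pos: [0.4339, -0.3803, 0.2255]
ee_rot: [-3.141, -0.0, -1.742]
force: [-0.5, 0.2, 0.0]
width: 0.0599
```

```bash
python3 - <<'E'
from h import *
s=get_state();print(s['eef_pos'],np.degrees(s['ee_rot']))
cv2.imwrite("pics/w11.png",grab_frame("wrist"))
cv2.imwrite("pics/s11.png",grab_frame("scene"))
E
```

```text
[ 0.43393402 -0.38026518  0.22549508] [-1.79960560e+02 -1.24638100e-02 -9.98010454e+01]
```

View pics/w11.png

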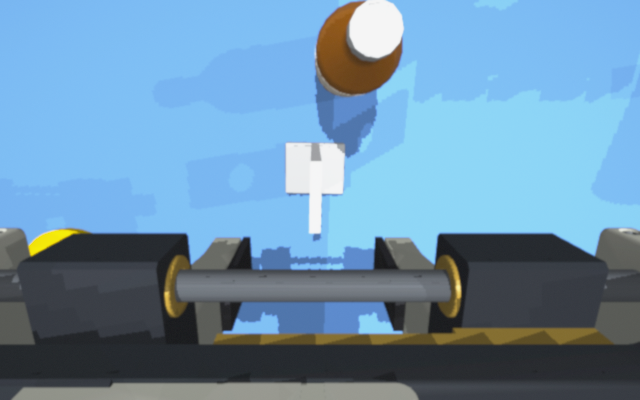

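View pics/s11.png

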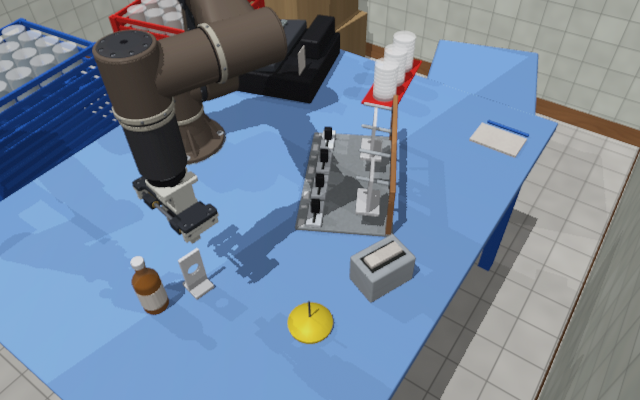

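```bash
python3 - <<'E'
from h import *
s=get_state();p=[.4318,-.3865,-.1708];S=stand(.052)
for k in S: print(k,wproj(place(p,[S[k]]),s).round(0))
E
```

```text
a [[283. 194.]]
b [[282. 144.]]
c [[343. 144.]]
d [[341. 194.]]
tl [[312. 234.]]
tr [[312. 162.]]
```

Request:
move_arm --rows '[{"delta_pos":[-0.15,0,-3],"delta_rot":[0,0,0],"hand":6},{"delta_pos":[0,0,-3.5],"delta_rot":[0,0,0],"hand":6},{"delta_pos":[0,0,-2.5],"delta_rot":[0,0,0],"hand":5},{"delta_pos":[0,0,-1.35],"delta_rot":[0,0,0],"hand":4},{"delta_pos":[0,0,0],"delta_rot":[0,0,0],"hand":2},{"delta_pos":[0,0,0],"delta_rot":[0,0,0],"hand":0},{"delta_pos":[0,0,0],"delta_rot":[0,0,0],"hand":0},{"delta_pos":[0,0,0],"delta_rot":[0,0,0],"hand":0},{"delta_pos":[0,0,0],"delta_rot":[0,0,0],"hand":0},{"delta_pos":[0,0,0],"delta_rot":[0,0,0],"hand":0}]' --force 40

```text
t: 19.9
eef_pos: [0.4326, -0.3804, 0.1223]
ee_rot: [-3.14, -0.001, -1.742]
force: [-1.4, 0.2, 3.1]
width: 0.008
```

Request:
move_arm --rows '[{"delta_pos":[0,0,0],"delta_rot":[0,0,0],"hand":0},{"delta_pos":[0,0,0],"delta_rot":[0,0,0],"hand":0},{"delta_pos":[0,0,0],"delta_rot":[0,0,0],"hand":0},{"delta_pos":[0,0,1],"delta_rot":[0,0,0],"hand":0},{"delta_pos":[0,0,2],"delta_rot":[0,0,0],"hand":0},{"delta_pos":[0,0,3],"delta_rot":[0,0,0],"hand":0},{"delta_pos":[0,0,3],"delta_rot":[0,0,0],"hand":0},{"delta_pos":[0,0,2.8],"delta_rot":[0,0,0],"hand":0},{"delta_pos":[0,0,0],"delta_rot":[0,0,0],"hand":0},{"delta_pos":[0,0,0],"delta_rot":[0,0,0],"hand":0}]'

```text
t: 20.9
eef_pos: [0.4322, -0.3799, 0.24]
ee_rot: [-3.141, 0.0, -1.742]
force: [-0.4, -0.8, -3.4]
width: 0.0077
```

Request:
move_arm --rows '[{"delta_pos":[0.2,4.3,0],"delta_rot":[0,0,2.55],"hand":0},{"delta_pos":[0.4,4.3,0],"delta_rot":[0,0,2.55],"hand":0},{"delta_pos":[0.4,4.3,0],"delta_rot":[0,0,2.55],"hand":0},{"delta_pos":[0.4,4.3,0],"delta_rot":[0,0,2.55],"hand":0},{"delta_pos":[0.4,4.3,0],"delta_rot":[0,0,2.55],"hand":0},{"delta_pos":[0.2,4.3,0],"delta_rot":[0,0,2.55],"hand":0},{"delta_pos":[0,4.3,0],"delta_rot":[0,0,2.55],"hand":0},{"delta_pos":[0,4.3,0],"delta_rot":[0,0,2.55],"hand":0},{"delta_pos":[0,4.3,0],"delta_rot":[0,0,2.55],"hand":0},{"delta_pos":[0,4.3,0],"delta_rot":[0,0,2.55],"hand":0}]'

```text
t: 21.9
eef_pos: [0.451, 0.0512, 0.2385]
ee_rot: [3.139, -0.0, -1.295]
force: [0.8, -0.7, -2.0]
width: 0.0078
```

Request:
move_arm --rows '[{"delta_pos":[-0.4,4.3,0],"delta_rot":[0,0,2.55],"hand":0},{"delta_pos":[-0.4,4.3,0],"delta_rot":[0,0,2.55],"hand":0},{"delta_pos":[-0.4,4.3,0],"delta_rot":[0,0,2.55],"hand":0},{"delta_pos":[-0.3,4.3,0],"delta_rot":[0,0,2.55],"hand":0},{"delta_pos":[-0.1,4.3,0],"delta_rot":[0,0,2.6],"hand":0},{"delta_pos":[0,0,0],"delta_rot":[0,0,0],"hand":0},{"delta_pos":[0,0,0],"delta_rot":[0,0,0],"hand":0},{"delta_pos":[0,0,0],"delta_rot":[0,0,0],"hand":0},{"delta_pos":[0,0,0],"delta_rot":[0,0,0],"hand":0},{"delta_pos":[0,0,0],"delta_rot":[0,0,0],"hand":0}]'

```text
t: 22.9
eef_pos: [0.4363, 0.2638, 0.2396]
ee_rot: [3.142, 0.0, -1.075]
force: [-0.2, 0.1, -2.1]
width: 0.0076
```

```bash
cat >> h.py <<'E'
def bxy(s):
    c,si=np.cos(BOARD[2]),np.sin(BOARD[2]);d=s['eef_pos'][:2]-BOARD[:2];return np.round([c*d[0]+si*d[1],-si*d[0]+c*d[1]],4)
def b2w(x,y):
    c,si=np.cos(BOARD[2]),np.sin(BOARD[2]);return c*x-si*y,si*x+c*y
E
python3 - <<'E'
from h import *
s=get_state();print(s['eef_pos'],np.degrees(s['ee_rot']),bxy(s),s['width'],s['force'])
cv2.imwrite("pics/w12.png",grab_frame("wrist"))
f=grab_frame("scene");cv2.imwrite("pics/s12.png",cv2.resize(f[60:260,240:450],None,fx=3,fy=3))
E
```

```text
[0.4363303  0.2638298  0.23960166] [ 1.79999515e+02  4.38284896e-03 -6.15872608e+01] [-0.1301  0.1624] 0.007564303660802013 [-0.21643561  0.09294007 -2.05239688]
```

View pics/w12.png

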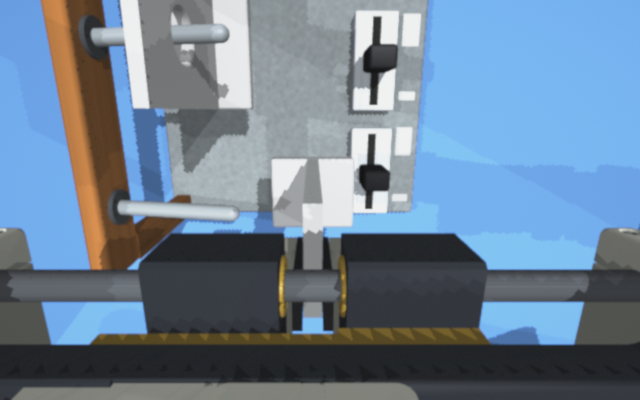

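View pics/s12.png

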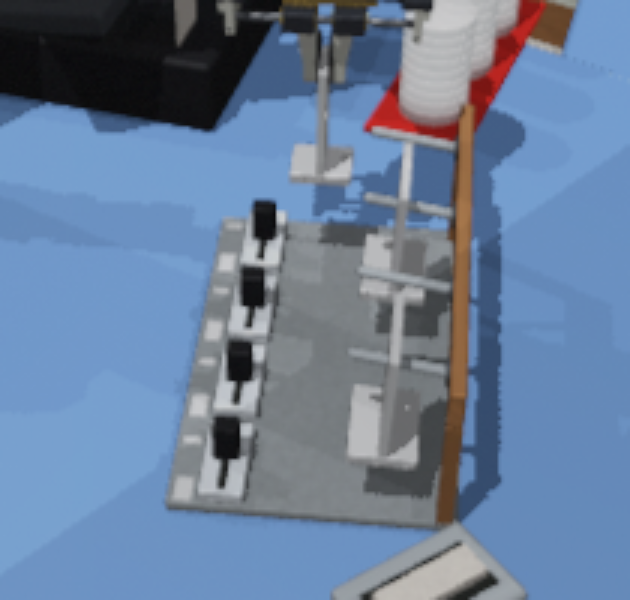

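Request:
move_arm --rows '[{"delta_pos":[0,0.1,-1.4],"delta_rot":[0,0,0],"hand":0},{"delta_pos":[0,0,-1.45],"delta_rot":[0,0,0],"hand":0},{"delta_pos":[1.25,0.68,0],"delta_rot":[0,0,0],"hand":0},{"delta_pos":[1.25,0.68,0],"delta_rot":[0,0,0],"hand":0},{"delta_pos":[1.25,0.68,0],"delta_rot":[0,0,0],"hand":0},{"delta_pos":[1.25,0.68,0],"delta_rot":[0,0,0],"hand":0},{"delta_pos":[0,0,0],"delta_rot":[0,0,0],"hand":0},{"delta_pos":[0,0,0],"delta_rot":[0,0,0],"hand":0},{"delta_pos":[0,0,0],"delta_rot":[0,0,0],"hand":0},{"delta_pos":[0,0,0],"delta_rot":[0,0,0],"hand":0}]'

```text
t: 24.0
eef_pos: [0.486, 0.2928, 0.2112]
ee_rot: [-3.142, 0.0, -1.073]
force: [-0.2, 0.5, -1.4]
width: 0.0078
```

```bash
python3 - <<'E'
from h import *
s=get_state();print(s['eef_pos'],bxy(s),s['force'],s['width'])
f=grab_frame("scene");cv2.imwrite("pics/s13.png",cv2.resize(f[40:170,290:440],None,fx=4,fy=4))
E
```

```text
[0.48599564 0.29282622 0.21120067] [-0.0727  0.1641] [-0.24431247  0.46559582 -1.43103346] 0.007801787742821398
```

View pics/s13.png

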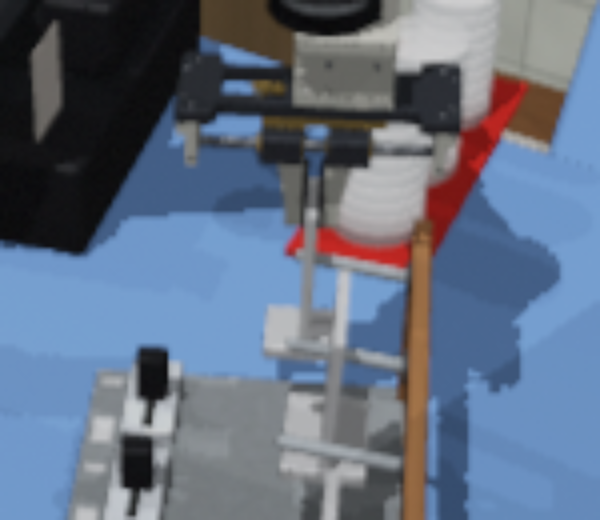

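Request:
move_arm --rows '[{"delta_pos":[1.2,0.65,0],"delta_rot":[0,0,0],"hand":0},{"delta_pos":[1.2,0.65,0],"delta_rot":[0,0,0],"hand":0},{"delta_pos":[0,0,0],"delta_rot":[0,0,0],"hand":0},{"delta_pos":[0,0,-0.5],"delta_rot":[0,0,0],"hand":0},{"delta_pos":[0,0,-0.4],"delta_rot":[0,0,0],"hand":0},{"delta_pos":[0,0,-0.3],"delta_rot":[0,0,0],"hand":0},{"delta_pos":[0,0,-0.2],"delta_rot":[0,0,0],"hand":0},{"delta_pos":[0,0,0],"delta_rot":[0,0,0],"hand":0},{"delta_pos":[0,0,0],"delta_rot":[0,0,0],"hand":0},{"delta_pos":[0,0,0],"delta_rot":[0,0,0],"hand":0}]'

```text
t: 25.05
eef_pos: [0.5103, 0.3061, 0.1973]
ee_rot: [-3.141, 0.0, -1.073]
force: [-0.6, 0.0, -1.7]
width: 0.0078
```

```bash
python3 - <<'E'
from h import *
s=get_state();print(s['eef_pos'],bxy(s),s['force'],s['width'])
f=grab_frame("scene");cv2.imwrite("pics/s14.png",cv2.resize(f[40:170,290:440],None,fx=4,fy=4))
E
```

```text
[0.51033217 0.30609113 0.19734515] [-0.0449  0.1642] [-0.57707217  0.02596262 -1.68235689] 0.007753314826623934
```

View pics/s14.png

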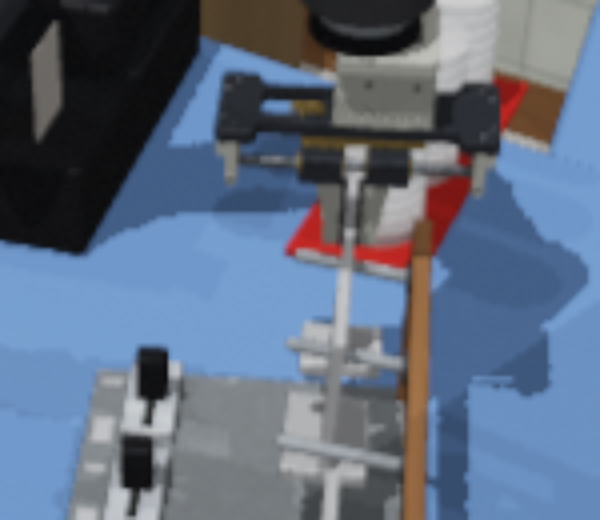

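Request:
move_arm --rows '[{"delta_pos":[0,0,-0.1],"delta_rot":[0,0,0],"hand":0},{"delta_pos":[0,0,-0.1],"delta_rot":[0,0,0],"hand":0},{"delta_pos":[0,0,-0.1],"delta_rot":[0,0,0],"hand":0},{"delta_pos":[0,0,-0.1],"delta_rot":[0,0,0],"hand":0},{"delta_pos":[0,0,0],"delta_rot":[0,0,0],"hand":0},{"delta_pos":[0,0,0],"delta_rot":[0,0,0],"hand":0},{"delta_pos":[0,0,0],"delta_rot":[0,0,0],"hand":0},{"delta_pos":[0,0,0],"delta_rot":[0,0,0],"hand":0},{"delta_pos":[0,0,0],"delta_rot":[0,0,0],"hand":0},{"delta_pos":[0,0,0],"delta_rot":[0,0,0],"hand":0}]'

```text
t: 26.1
eef_pos: [0.5105, 0.3062, 0.1951]
ee_rot: [-3.14, -0.0, -1.073]
force: [-4.7, -1.8, 11.0]
width: 0.0076
```

```bash
python3 - <<'E'
from h import *
s=get_state();print(s['eef_pos'],bxy(s),s['force'],s['width'])
f=grab_frame("scene");cv2.imwrite("pics/s15.png",cv2.resize(f[85:135,345:415],None,fx=10,fy=10,interpolation=2))
print(proj("scene",place(BOARD,[(-.0788,.1575,.164),(0,.1575,.150)]))-[345,85])
E
```

```text
[0.51048864 0.30615874 0.19507324] [-0.0448  0.1641] [-4.73992142 -1.83368582 11.00689351] 0.007625178238728335
[[19.50554972 19.23295241]
 [46.34577458 24.6920646 ]]
```

View pics/s15.png

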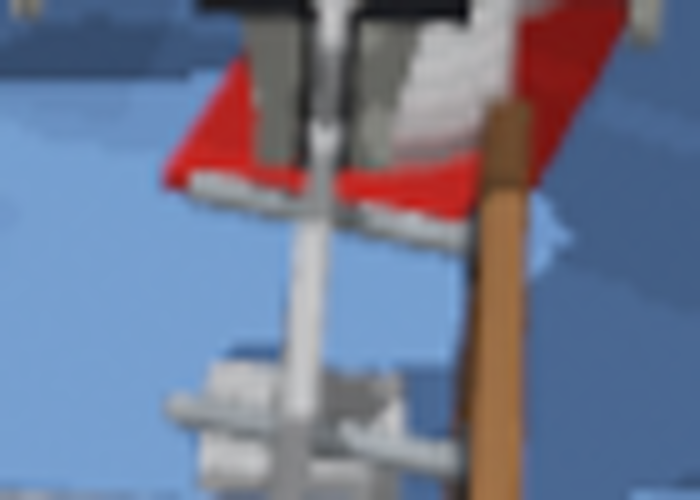

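Request:
move_arm --rows '[{"delta_pos":[0,0,0.15],"delta_rot":[0,0,0],"hand":0},{"delta_pos":[0,0,0],"delta_rot":[0,0,0],"hand":0},{"delta_pos":[0,0,0],"delta_rot":[0,0,0],"hand":1.5},{"delta_pos":[0,0,0],"delta_rot":[0,0,0],"hand":2},{"delta_pos":[0,0,0],"delta_rot":[0,0,0],"hand":2.5},{"delta_pos":[0,0,0],"delta_rot":[0,0,0],"hand":3},{"delta_pos":[0,0,0],"delta_rot":[0,0,0],"hand":3},{"delta_pos":[0,0,2],"delta_rot":[0,0,0],"hand":3},{"delta_pos":[0,0,3],"delta_rot":[0,0,0],"hand":3},{"delta_pos":[0,0,2],"delta_rot":[0,0,0],"hand":3}]'

```text
t: 27.15
eef_pos: [0.5107, 0.3062, 0.2663]
ee_rot: [-3.14, -0.0, -1.073]
force: [0.7, -0.7, 0.3]
width: 0.0298
```

Request:
move_arm --rows '[{"delta_pos":[-1.25,-0.75,0],"delta_rot":[0,0,-8.5],"hand":4},{"delta_pos":[-1.25,-0.75,0],"delta_rot":[0,0,-8.5],"hand":4},{"delta_pos":[-1.25,-0.75,0],"delta_rot":[0,0,-8.5],"hand":4},{"delta_pos":[-1.25,-0.75,0],"delta_rot":[0,0,-8.5],"hand":4},{"delta_pos":[-1.25,-0.75,0],"delta_rot":[0,0,-8.5],"hand":4},{"delta_pos":[-1.25,-0.75,0],"delta_rot":[0,0,-8.5],"hand":4},{"delta_pos":[-1.25,-0.75,0],"delta_rot":[0,0,-8.5],"hand":4},{"delta_pos":[-1.25,-0.75,0],"delta_rot":[0,0,-8.5],"hand":4},{"delta_pos":[-1.25,-0.75,0],"delta_rot":[0,0,-8.5],"hand":4},{"delta_pos":[-1.25,-0.75,0],"delta_rot":[0,0,-8.5],"hand":4}]'

```text
t: 28.15
eef_pos: [0.3847, 0.2307, 0.2646]
ee_rot: [3.141, 0.0, -2.563]
force: [-0.2, -0.0, -0.4]
width: 0.0403
```

Request:
move_arm --rows '[{"delta_pos":[0,0,0],"delta_rot":[0,0,-5],"hand":4},{"delta_pos":[0,0,-3],"delta_rot":[0,0,0],"hand":4},{"delta_pos":[0,0,-3],"delta_rot":[0,0,0],"hand":4},{"delta_pos":[0,0,-3],"delta_rot":[0,0,0],"hand":4},{"delta_pos":[0,0,-2],"delta_rot":[0,0,0],"hand":4},{"delta_pos":[0,0,0],"delta_rot":[0,0,0],"hand":4},{"delta_pos":[0,0,0],"delta_rot":[0,0,0],"hand":4},{"delta_pos":[0,0,0],"delta_rot":[0,0,0],"hand":4},{"delta_pos":[0,0,0],"delta_rot":[0,0,0],"hand":4},{"delta_pos":[0,0,0],"delta_rot":[0,0,0],"hand":4}]'

```text
t: 29.15
eef_pos: [0.3856, 0.2314, 0.1554]
ee_rot: [3.141, 0.002, -2.644]
force: [0.1, -0.1, -0.4]
width: 0.0399
```

```bash
python3 - <<'E'
from h import *
s=get_state();print(s['eef_pos'],np.degrees(s['ee_rot']),bxy(s),s['q'])
cv2.imwrite("pics/w16.png",grab_frame("wrist"))
f=grab_frame("scene");cv2.imwrite("pics/s16.png",cv2.resize(f[60:260,240:450],None,fx=3,fy=3))
f=grab_frame("top");cv2.imwrite("pics/t16.png",cv2.resize(f[135:285,140:330],None,fx=4,fy=4))
E
```

```text
[0.38557125 0.23138912 0.15543391] [ 1.79959233e+02  9.18356878e-02 -1.51501071e+02] [-0.1902  0.1581] [ 9.81264139e-01  7.04290255e-02 -5.98380924e-01  1.47818096e-04
 -9.00236550e-01 -2.05475150e+00]
```

View pics/w16.png

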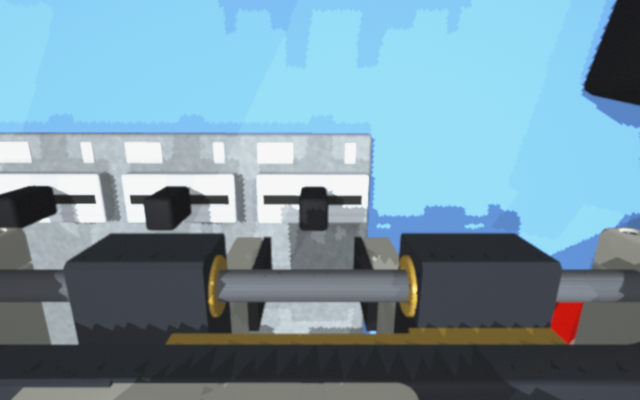

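View pics/s16.png

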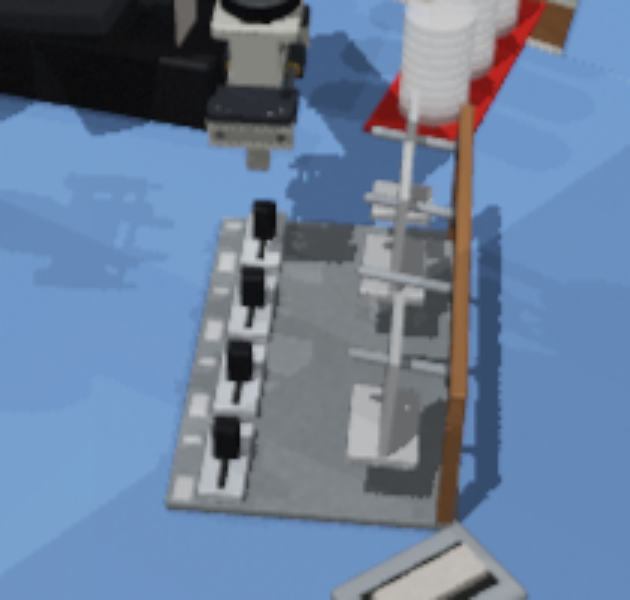

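View pics/t16.png

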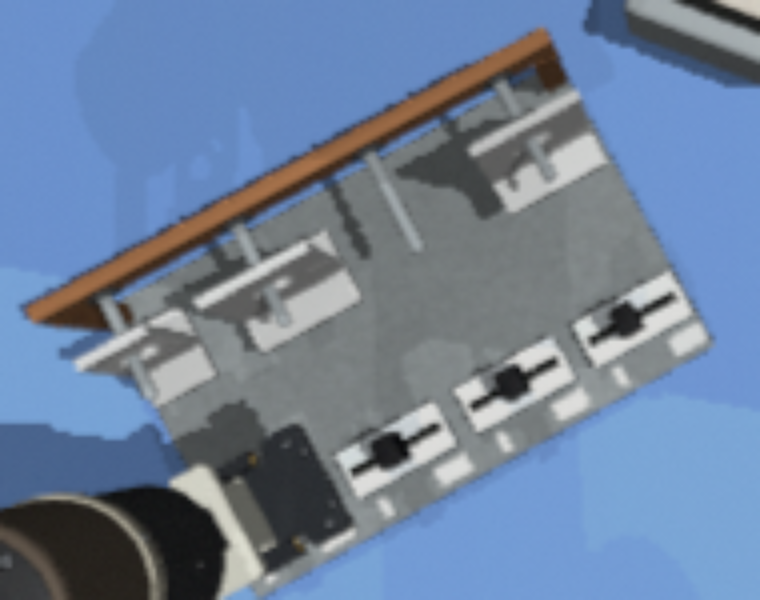

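Request:
move_arm --rows '[{"delta_pos":[0,0,-3],"delta_rot":[0,0,0],"hand":4},{"delta_pos":[0,0,-3],"delta_rot":[0,0,0],"hand":4},{"delta_pos":[0,0,-2.2],"delta_rot":[0,0,0],"hand":4},{"delta_pos":[0,0,-1.5],"delta_rot":[0,0,0],"hand":4},{"delta_pos":[0,0,0],"delta_rot":[0,0,0],"hand":4},{"delta_pos":[0,0,0],"delta_rot":[0,0,0],"hand":1.5},{"delta_pos":[0,0,0],"delta_rot":[0,0,0],"hand":1.5},{"delta_pos":[0,0,0],"delta_rot":[0,0,0],"hand":1.5},{"delta_pos":[0,0,0],"delta_rot":[0,0,0],"hand":1.5},{"delta_pos":[0,0,0],"delta_rot":[0,0,0],"hand":1.5}]' --force 10

```text
t: 30.3
eef_pos: [0.3856, 0.2316, 0.0585]
ee_rot: [3.141, 0.002, -2.644]
force: [-1.5, 0.7, 7.2]
width: 0.0201
```

```bash
python3 - <<'E'
from h import *
s=get_state();print(s['eef_pos'],bxy(s),s['force'],s['width'])
E
```

```text
[0.38564858 0.2316272  0.05845117] [-0.1901  0.1583] [-1.46071763  0.67190918  7.16368046] 0.020057490076946797
```

Request:
move_arm --rows '[{"delta_pos":[-0.215,0.395,0],"delta_rot":[0,0,0],"hand":1.5},{"delta_pos":[-0.215,0.395,0],"delta_rot":[0,0,0],"hand":1.5},{"delta_pos":[-0.215,0.395,0],"delta_rot":[0,0,0],"hand":1.5},{"delta_pos":[-0.215,0.395,0],"delta_rot":[0,0,0],"hand":1.5},{"delta_pos":[-0.215,0.395,0],"delta_rot":[0,0,0],"hand":1.5},{"delta_pos":[-0.215,0.395,0],"delta_rot":[0,0,0],"hand":1.5},{"delta_pos":[0,0,0],"delta_rot":[0,0,0],"hand":1.5},{"delta_pos":[0,0,0],"delta_rot":[0,0,0],"hand":1.5},{"delta_pos":[0,0,0],"delta_rot":[0,0,0],"hand":1.5},{"delta_pos":[0,0,0],"delta_rot":[0,0,0],"hand":1.5}]'

```text
t: 31.3
eef_pos: [0.3727, 0.2556, 0.0584]
ee_rot: [3.141, 0.002, -2.644]
force: [-1.9, 0.5, 6.2]
width: 0.0199
```

```bash
python3 - <<'E'
from h import *
s=get_state();print(s['eef_pos'],bxy(s),s['force'],s['width'])
E
```

```text
[0.3727242  0.25555194 0.05844127] [-0.19    0.1855] [-1.87897022  0.48587481  6.16474178] 0.019910885097987517
```

Request:
move_arm --rows '[{"delta_pos":[-0.05,0.09,0],"delta_rot":[0,0,0],"hand":1.5},{"delta_pos":[0,0,0],"delta_rot":[0,0,0],"hand":1.5},{"delta_pos":[-0.05,0.09,0],"delta_rot":[0,0,0],"hand":1.5},{"delta_pos":[0,0,0],"delta_rot":[0,0,0],"hand":1.5},{"delta_pos":[-0.05,0.09,0],"delta_rot":[0,0,0],"hand":1.5},{"delta_pos":[0,0,0],"delta_rot":[0,0,0],"hand":1.5},{"delta_pos":[-0.05,0.09,0],"delta_rot":[0,0,0],"hand":1.5},{"delta_pos":[0,0,0],"delta_rot":[0,0,0],"hand":1.5},{"delta_pos":[0,0,0],"delta_rot":[0,0,0],"hand":1.5},{"delta_pos":[0,0,0],"delta_rot":[0,0,0],"hand":1.5}]'

```text
t: 32.3
eef_pos: [0.3713, 0.258, 0.0584]
ee_rot: [-3.141, 0.001, -2.644]
force: [6.0, -4.5, 6.6]
width: 0.0201
```

```bash
python3 - <<'E'
from h import *
s=get_state();print(s['eef_pos'],bxy(s),s['force'],s['width'])
E
```

```text
[0.37130355 0.25803745 0.05843342] [-0.1901  0.1883] [ 5.99876003 -4.49131285  6.59200663] 0.0201373429808734
```

Request:
move_arm --rows '[{"delta_pos":[-0.05,0.09,0],"delta_rot":[0,0,0],"hand":1.5},{"delta_pos":[0,0,0],"delta_rot":[0,0,0],"hand":1.5},{"delta_pos":[-0.05,0.09,0],"delta_rot":[0,0,0],"hand":1.5},{"delta_pos":[0,0,0],"delta_rot":[0,0,0],"hand":1.5},{"delta_pos":[0,0,0],"delta_rot":[0,0,0],"hand":1.5},{"delta_pos":[0,0,0],"delta_rot":[0,0,0],"hand":1.5},{"delta_pos":[0,0,0],"delta_rot":[0,0,0],"hand":1.5},{"delta_pos":[0,0,0],"delta_rot":[0,0,0],"hand":1.5},{"delta_pos":[0,0,0],"delta_rot":[0,0,0],"hand":1.5},{"delta_pos":[0,0,0],"delta_rot":[0,0,0],"hand":1.5}]'

```text
t: 33.3
eef_pos: [0.371, 0.2583, 0.0584]
ee_rot: [-3.138, 0.0, -2.643]
force: [17.0, -13.4, 5.8]
width: 0.0204
```

```bash
python3 - <<'E'
from h import *
s=get_state();print(s['eef_pos'],bxy(s),s['force'],s['width'])
E
```

```text
[0.37099022 0.25827987 0.05843646] [-0.1902  0.1887] [ 17.0482505  -13.40308633   5.76787382] 0.020362612895588588
```

Request:
move_arm --rows '[{"delta_pos":[0.1,-0.18,0],"delta_rot":[0,0,0],"hand":1.5},{"delta_pos":[0,0,0],"delta_rot":[0,0,0],"hand":1.5},{"delta_pos":[0,0,0],"delta_rot":[0,0,0],"hand":3.6},{"delta_pos":[0,0,0],"delta_rot":[0,0,0],"hand":3.6},{"delta_pos":[0,0,0],"delta_rot":[0,0,0],"hand":3.6},{"delta_pos":[0,0,3],"delta_rot":[0,0,0],"hand":4},{"delta_pos":[0,0,3],"delta_rot":[0,0,0],"hand":4},{"delta_pos":[2.16,-3.99,3.5],"delta_rot":[0,0,0],"hand":4},{"delta_pos":[2.16,-3.99,0],"delta_rot":[0,0,0],"hand":4},{"delta_pos":[2.16,-3.99,0],"delta_rot":[0,0,0],"hand":4}]'

```text
t: 34.3
eef_pos: [0.4331, 0.1434, 0.1494]
ee_rot: [3.141, 0.003, -2.642]
force: [1.4, 0.7, 0.1]
width: 0.0399
```

Request:
move_arm --rows '[{"delta_pos":[0,0,0],"delta_rot":[0,0,0],"hand":4},{"delta_pos":[0,0,0],"delta_rot":[0,0,0],"hand":4},{"delta_pos":[0,0,0],"delta_rot":[0,0,0],"hand":4},{"delta_pos":[0,0,0],"delta_rot":[0,0,0],"hand":4},{"delta_pos":[0,0,0],"delta_rot":[0,0,0],"hand":4},{"delta_pos":[0,0,0],"delta_rot":[0,0,0],"hand":4},{"delta_pos":[0,0,0],"delta_rot":[0,0,0],"hand":4},{"delta_pos":[0,0,0],"delta_rot":[0,0,0],"hand":4},{"delta_pos":[0,0,0],"delta_rot":[0,0,0],"hand":4},{"delta_pos":[0,0,0],"delta_rot":[0,0,0],"hand":4}]'

```text
t: 35.3
eef_pos: [0.4324, 0.1437, 0.1481]
ee_rot: [-3.142, -0.0, -2.644]
force: [-1.0, -0.3, 0.8]
width: 0.0395
```

```bash
python3 - <<'E'
from h import *
s=get_state();print(s['eef_pos'],np.degrees(s['ee_rot']),bxy(s),s['force'])
cv2.imwrite("pics/w17.png",grab_frame("wrist"))
print(wproj(place(BOARD,[(-.19,.0525,.066),(-.19,.1875,.066)]),s))
E
```

```text
[0.43237673 0.14368019 0.14809168] [-1.79999430e+02 -2.20106147e-03 -1.51502400e+02] [-0.191   0.0587] [-1.03378017 -0.31641069  0.76343151]
[[301.82098489 218.38433587]
 [506.35221464 218.35429943]]
```

View pics/w17.png

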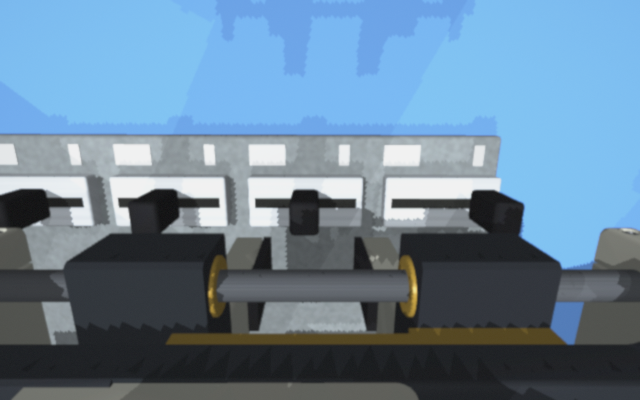

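Request:
move_arm --rows '[{"delta_pos":[0.29,-0.35,-3],"delta_rot":[0,0,0],"hand":4},{"delta_pos":[0,0,-3],"delta_rot":[0,0,0],"hand":4},{"delta_pos":[0,0,-2],"delta_rot":[0,0,0],"hand":4},{"delta_pos":[0,0,-0.95],"delta_rot":[0,0,0],"hand":4},{"delta_pos":[0,0,0],"delta_rot":[0,0,0],"hand":4},{"delta_pos":[0,0,0],"delta_rot":[0,0,0],"hand":1.5},{"delta_pos":[0,0,0],"delta_rot":[0,0,0],"hand":1.5},{"delta_pos":[0,0,0],"delta_rot":[0,0,0],"hand":1.5},{"delta_pos":[0,0,0],"delta_rot":[0,0,0],"hand":1.5},{"delta_pos":[0,0,0],"delta_rot":[0,0,0],"hand":1.5}]' --force 10

```text
t: 36.35
eef_pos: [0.4359, 0.1406, 0.0595]
ee_rot: [3.141, 0.002, -2.644]
force: [-0.5, 0.4, 8.0]
width: 0.0198
```

```bash
python3 - <<'E'
from h import *
s=get_state();print(s['eef_pos'],bxy(s),s['force'],s['width'])
E
```

```text
[0.43590621 0.14059427 0.05951639] [-0.1894  0.0543] [-0.46615543  0.43950086  8.01674033] 0.019779824247575992
```

Request:
move_arm --rows '[{"delta_pos":[0.22,-0.404,0],"delta_rot":[0,0,0],"hand":1.5},{"delta_pos":[0.22,-0.404,0],"delta_rot":[0,0,0],"hand":1.5},{"delta_pos":[0.22,-0.404,0],"delta_rot":[0,0,0],"hand":1.5},{"delta_pos":[0.22,-0.404,0],"delta_rot":[0,0,0],"hand":1.5},{"delta_pos":[0.22,-0.404,0],"delta_rot":[0,0,0],"hand":1.5},{"delta_pos":[0.22,-0.404,0],"delta_rot":[0,0,0],"hand":1.5},{"delta_pos":[0.05,-0.09,0],"delta_rot":[0,0,0],"hand":1.5},{"delta_pos":[0,0,0],"delta_rot":[0,0,0],"hand":1.5},{"delta_pos":[0,0,0],"delta_rot":[0,0,0],"hand":1.5},{"delta_pos":[0,0,0],"delta_rot":[0,0,0],"hand":1.5}]'

```text
t: 37.35
eef_pos: [0.4496, 0.1152, 0.0595]
ee_rot: [-3.141, 0.002, -2.644]
force: [-0.8, -1.5, 7.2]
width: 0.0198
```

```bash
python3 - <<'E'
from h import *
s=get_state();print(s['eef_pos'],bxy(s),s['force'],s['width'])
E
```

```text
[0.44959875 0.11522129 0.05952057] [-0.1894  0.0254] [-0.80340666 -1.45488382  7.20050982] 0.01980679950575733
```

Request:
move_arm --rows '[{"delta_pos":[0.05,-0.09,0],"delta_rot":[0,0,0],"hand":1.5},{"delta_pos":[0,0,0],"delta_rot":[0,0,0],"hand":1.5},{"delta_pos":[0.05,-0.09,0],"delta_rot":[0,0,0],"hand":1.5},{"delta_pos":[0,0,0],"delta_rot":[0,0,0],"hand":1.5},{"delta_pos":[0.05,-0.09,0],"delta_rot":[0,0,0],"hand":1.5},{"delta_pos":[0,0,0],"delta_rot":[0,0,0],"hand":1.5},{"delta_pos":[0.05,-0.09,0],"delta_rot":[0,0,0],"hand":1.5},{"delta_pos":[0,0,0],"delta_rot":[0,0,0],"hand":1.5},{"delta_pos":[0,0,0],"delta_rot":[0,0,0],"hand":1.5},{"delta_pos":[0,0,0],"delta_rot":[0,0,0],"hand":1.5}]'

```text
t: 38.35
eef_pos: [0.4509, 0.1129, 0.0595]
ee_rot: [3.14, 0.002, -2.644]
force: [-9.3, 8.8, 11.1]
width: 0.0202
```

```bash
python3 - <<'E'
from h import *
s=get_state();print(s['eef_pos'],bxy(s),s['force'],s['width'])
E
```

```text
[0.45090634 0.11289258 0.05949372] [-0.1894  0.0228] [-9.31997351  8.80460544 11.12181825] 0.020210027239636684
```

Request:
move_arm --rows '[{"delta_pos":[0.05,-0.09,0],"delta_rot":[0,0,0],"hand":1.5},{"delta_pos":[0,0,0],"delta_rot":[0,0,0],"hand":1.5},{"delta_pos":[0,0,0],"delta_rot":[0,0,0],"hand":1.5},{"delta_pos":[0,0,0],"delta_rot":[0,0,0],"hand":1.5},{"delta_pos":[0,0,0],"delta_rot":[0,0,0],"hand":1.5},{"delta_pos":[-0.1,0.18,0],"delta_rot":[0,0,0],"hand":1.5},{"delta_pos":[0,0,0],"delta_rot":[0,0,0],"hand":1.5},{"delta_pos":[0,0,0],"delta_rot":[0,0,0],"hand":3.6},{"delta_pos":[0,0,0],"delta_rot":[0,0,0],"hand":3.6},{"delta_pos":[0,0,0],"delta_rot":[0,0,0],"hand":3.6}]'

```text
t: 39.35
eef_pos: [0.4504, 0.1123, 0.0586]
ee_rot: [3.142, -0.0, -2.644]
force: [-0.4, 1.0, 0.8]
width: 0.0351
```

Request:
move_arm --rows '[{"delta_pos":[0,0,3],"delta_rot":[0,0,0],"hand":4},{"delta_pos":[0,0,3],"delta_rot":[0,0,0],"hand":4},{"delta_pos":[0,0,3],"delta_rot":[0,0,0],"hand":4},{"delta_pos":[2.15,-4.0,0],"delta_rot":[0,0,0],"hand":4},{"delta_pos":[2.15,-4.0,0],"delta_rot":[0,0,0],"hand":4},{"delta_pos":[2.15,-4.0,0],"delta_rot":[0,0,0],"hand":4},{"delta_pos":[2.15,-4.0,0],"delta_rot":[0,0,0],"hand":4},{"delta_pos":[0,0,0],"delta_rot":[0,0,0],"hand":4},{"delta_pos":[0,0,0],"delta_rot":[0,0,0],"hand":4},{"delta_pos":[0,0,0],"delta_rot":[0,0,0],"hand":4}]'

```text
t: 40.35
eef_pos: [0.536, -0.0475, 0.1483]
ee_rot: [3.141, -0.001, -2.645]
force: [0.1, 1.0, 0.1]
width: 0.0405
```

```bash
python3 - <<'E'
from h import *
s=get_state();print(s['eef_pos'],np.degrees(s['ee_rot']),bxy(s),s['force'])
cv2.imwrite("pics/w18.png",grab_frame("wrist"))
print(wproj(place(BOARD,[(-.19,-.1575,.066),(-.19,-.0525,.066),(-.19,.0225,.066)]),s))
E
```

```text
[ 0.535969   -0.04748279  0.14829845] [ 1.79979968e+02 -3.84404859e-02 -1.51521877e+02] [-0.1912 -0.1588] [0.12052021 1.00087689 0.12982738]
[[313.0294577  218.69820488]
 [471.90321915 218.60533402]
 [585.33719921 218.53902533]]
```

View pics/w18.png

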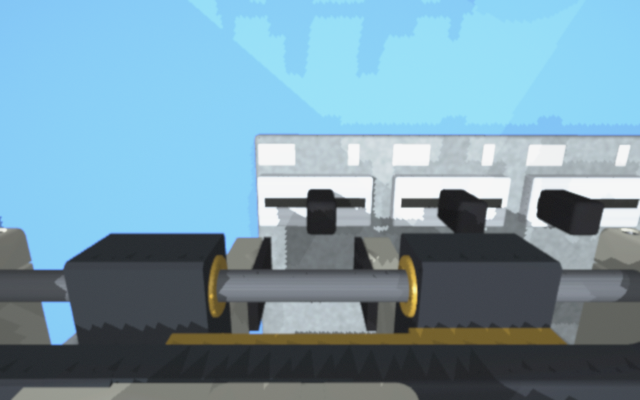

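Request:
move_arm --rows '[{"delta_pos":[-0.2,0.58,-3],"delta_rot":[0,0,0],"hand":4},{"delta_pos":[0,0,-3],"delta_rot":[0,0,0],"hand":4},{"delta_pos":[0,0,-2],"delta_rot":[0,0,0],"hand":4},{"delta_pos":[0,0,-0.95],"delta_rot":[0,0,0],"hand":4},{"delta_pos":[0,0,0],"delta_rot":[0,0,0],"hand":4},{"delta_pos":[0,0,0],"delta_rot":[0,0,0],"hand":1.5},{"delta_pos":[0,0,0],"delta_rot":[0,0,0],"hand":1.5},{"delta_pos":[0,0,0],"delta_rot":[0,0,0],"hand":1.5},{"delta_pos":[0,0,0],"delta_rot":[0,0,0],"hand":1.5},{"delta_pos":[0,0,0],"delta_rot":[0,0,0],"hand":1.5}]' --force 10

```text
t: 41.4
eef_pos: [0.5351, -0.0417, 0.0601]
ee_rot: [-3.141, 0.002, -2.644]
force: [-1.3, 1.2, 6.8]
width: 0.0203
```

```bash
python3 - <<'E'
from h import *
s=get_state();print(s['eef_pos'],bxy(s),s['force'],s['width'])
E
```

```text
[ 0.53513013 -0.04170911  0.06005921] [-0.1892 -0.1533] [-1.31940193  1.18353049  6.81547611] 0.020289818753830652
```

Request:
move_arm --rows '[{"delta_pos":[0.215,-0.395,0],"delta_rot":[0,0,0],"hand":1.5},{"delta_pos":[0.215,-0.395,0],"delta_rot":[0,0,0],"hand":1.5},{"delta_pos":[0.215,-0.395,0],"delta_rot":[0,0,0],"hand":1.5},{"delta_pos":[0.215,-0.395,0],"delta_rot":[0,0,0],"hand":1.5},{"delta_pos":[0.215,-0.395,0],"delta_rot":[0,0,0],"hand":1.5},{"delta_pos":[0.215,-0.395,0],"delta_rot":[0,0,0],"hand":1.5},{"delta_pos":[0.215,-0.395,0],"delta_rot":[0,0,0],"hand":1.5},{"delta_pos":[0,0,0],"delta_rot":[0,0,0],"hand":1.5},{"delta_pos":[0,0,0],"delta_rot":[0,0,0],"hand":1.5},{"delta_pos":[0,0,0],"delta_rot":[0,0,0],"hand":1.5}]'

```text
t: 42.4
eef_pos: [0.5504, -0.07, 0.0601]
ee_rot: [-3.14, 0.001, -2.644]
force: [-0.2, -2.6, 5.1]
width: 0.0199
```

Request:
move_arm --rows '[{"delta_pos":[0.05,-0.09,0],"delta_rot":[0,0,0],"hand":1.5},{"delta_pos":[0,0,0],"delta_rot":[0,0,0],"hand":1.5},{"delta_pos":[0.05,-0.09,0],"delta_rot":[0,0,0],"hand":1.5},{"delta_pos":[0,0,0],"delta_rot":[0,0,0],"hand":1.5},{"delta_pos":[0.05,-0.09,0],"delta_rot":[0,0,0],"hand":1.5},{"delta_pos":[0,0,0],"delta_rot":[0,0,0],"hand":1.5},{"delta_pos":[0,0,0],"delta_rot":[0,0,0],"hand":1.5},{"delta_pos":[0,0,0],"delta_rot":[0,0,0],"hand":1.5},{"delta_pos":[0,0,0],"delta_rot":[0,0,0],"hand":1.5},{"delta_pos":[0,0,0],"delta_rot":[0,0,0],"hand":1.5}]'

```text
t: 43.4
eef_pos: [0.5512, -0.0715, 0.0601]
ee_rot: [3.141, 0.001, -2.644]
force: [-3.0, 6.9, 8.4]
width: 0.02
```

```bash
python3 - <<'E'
from h import *
s=get_state();print(s['eef_pos'],bxy(s),s['force'],s['width'])
E
```

```text
[ 0.55118435 -0.07148573  0.06005149] [-0.1893 -0.1871] [-3.04256837  6.90319047  8.35739225] 0.0199841828853082
```

Request:
move_arm --rows '[{"delta_pos":[0.05,-0.09,0],"delta_rot":[0,0,0],"hand":1.5},{"delta_pos":[0,0,0],"delta_rot":[0,0,0],"hand":1.5},{"delta_pos":[0.05,-0.09,0],"delta_rot":[0,0,0],"hand":1.5},{"delta_pos":[0,0,0],"delta_rot":[0,0,0],"hand":1.5},{"delta_pos":[0,0,0],"delta_rot":[0,0,0],"hand":1.5},{"delta_pos":[0,0,0],"delta_rot":[0,0,0],"hand":1.5},{"delta_pos":[0,0,0],"delta_rot":[0,0,0],"hand":1.5},{"delta_pos":[0,0,0],"delta_rot":[0,0,0],"hand":1.5},{"delta_pos":[0,0,0],"delta_rot":[0,0,0],"hand":1.5},{"delta_pos":[0,0,0],"delta_rot":[0,0,0],"hand":1.5}]'

```text
t: 44.4
eef_pos: [0.5513, -0.0718, 0.06]
ee_rot: [3.139, 0.001, -2.645]
force: [-9.0, 18.1, 14.0]
width: 0.02
```

Request:
move_arm --rows '[{"delta_pos":[-0.1,0.18,0],"delta_rot":[0,0,0],"hand":1.5},{"delta_pos":[0,0,0],"delta_rot":[0,0,0],"hand":1.5},{"delta_pos":[0,0,0],"delta_rot":[0,0,0],"hand":3.6},{"delta_pos":[0,0,0],"delta_rot":[0,0,0],"hand":3.6},{"delta_pos":[0,0,0],"delta_rot":[0,0,0],"hand":3.6},{"delta_pos":[0,0,3],"delta_rot":[0,0,0],"hand":4},{"delta_pos":[0,0,3],"delta_rot":[0,0,0],"hand":4},{"delta_pos":[0,0,3],"delta_rot":[0,0,0],"hand":4},{"delta_pos":[0,0,4],"delta_rot":[0,0,0],"hand":4},{"delta_pos":[0,0,4],"delta_rot":[0,0,0],"hand":4}]'

```text
t: 45.4
eef_pos: [0.5506, -0.0725, 0.2303]
ee_rot: [3.141, -0.001, -2.645]
force: [1.1, -0.1, -0.1]
width: 0.0397
```

Request:
move_arm --rows '[{"delta_pos":[-1,-4,1],"delta_rot":[0,0,0],"hand":4},{"delta_pos":[-1,-4,1],"delta_rot":[0,0,0],"hand":4},{"delta_pos":[-1,-4,0],"delta_rot":[0,0,0],"hand":4},{"delta_pos":[-1,-4,0],"delta_rot":[0,0,0],"hand":4},{"delta_pos":[-1,-4,0],"delta_rot":[0,0,0],"hand":4},{"delta_pos":[-1,-4,0],"delta_rot":[0,0,0],"hand":4},{"delta_pos":[-1,-4,0],"delta_rot":[0,0,0],"hand":4},{"delta_pos":[0,-4,0],"delta_rot":[0,0,0],"hand":4},{"delta_pos":[0,0,0],"delta_rot":[0,0,0],"hand":4},{"delta_pos":[0,0,0],"delta_rot":[0,0,0],"hand":4}]'

```text
t: 46.4
eef_pos: [0.4803, -0.3932, 0.2482]
ee_rot: [3.14, -0.001, -2.647]
force: [0.2, 0.3, -0.5]
width: 0.0399
```

```bash
python3 - <<'E'
from h import *
s=get_state();print(s['eef_pos'],s['force'])
f=grab_frame("scene");cv2.imwrite("pics/s20.png",f);cv2.imwrite("pics/s20b.png",cv2.resize(f[80:240,280:440],None,fx=3.7,fy=3.7,interpolation=2))
f=grab_frame("top");cv2.imwrite("pics/t20.png",cv2.resize(f[135:285,140:330],None,fx=4,fy=4,interpolation=2));cv2.imwrite("pics/t20f.png",f)
E
```

```text
[ 0.48032428 -0.39317076  0.24817909] [ 0.20447306  0.33094256 -0.48258093]
```

View pics/s20.png

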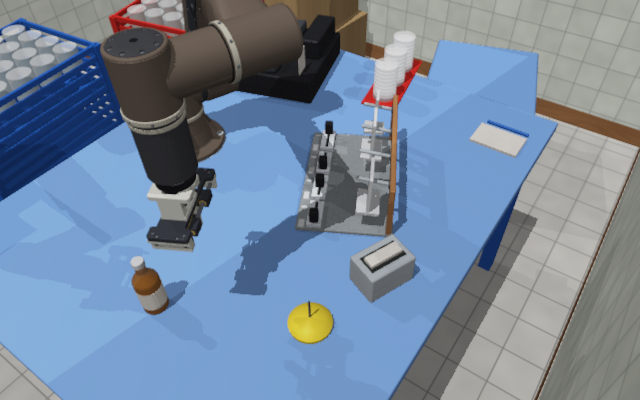

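View pics/s20b.png

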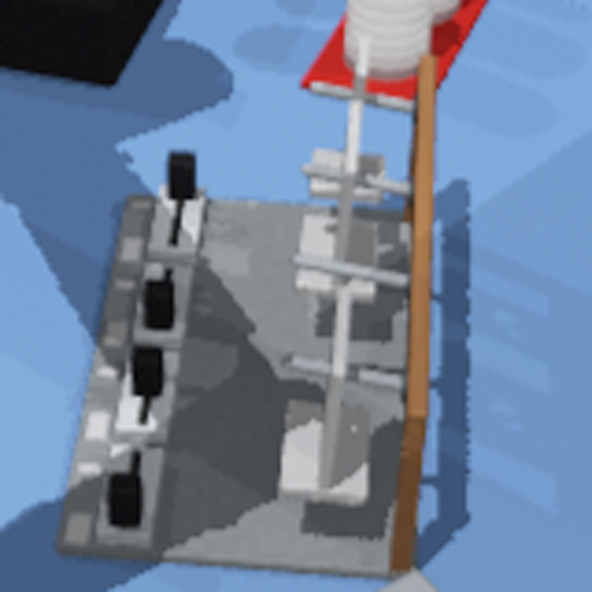

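View pics/t20.png

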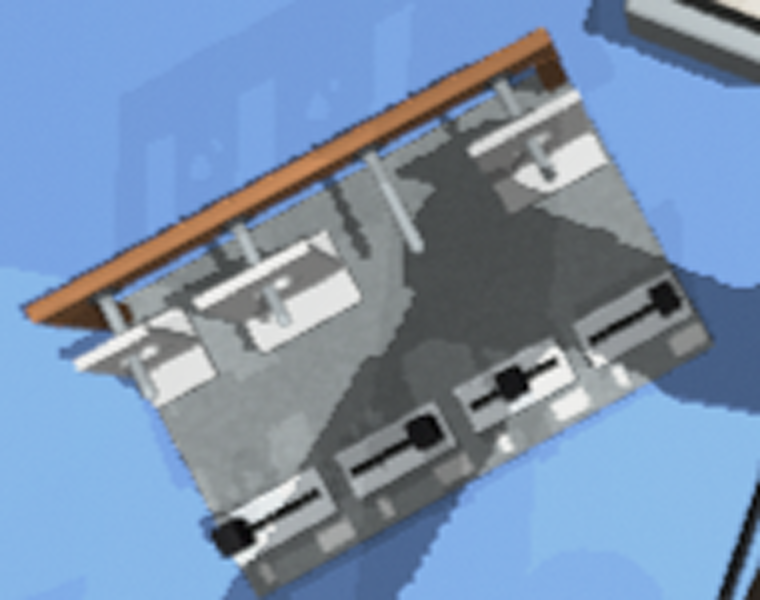

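View pics/t20f.png

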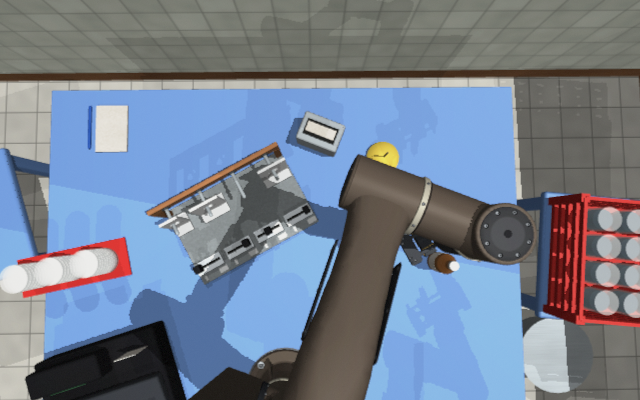

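```bash
python3 -c "
from station import *
print(job_done())"
```

```text
the job is handed in; nothing more can be done
None
```

I hung all three white stands that were on the counter and pushed their slides home, and handed the job in at about 46 s of the 208 s allowed. There were two wide stands and one narrow; I saw no fourth in the scene or top pictures.

| Peg | Stand | Slide |
|---|---|---|
| 1 | narrow | fully left |
| 2 | wide | fully right |
| 3 | empty | left near the middle, not touched |
| 4 | wide | fully right |

- **Slides:** each one ran into its stop. The push built up to roughly 12–22 N with no further travel, about 30 mm from the middle.
- **Last pictures (scene and top):** the pegs pass through the eyes of all three stands. Slides 1, 2 and 4 sit at the ends of their slots. The syrup bottle, napkin box and bill spike show no sign of having moved, and the arm is clear of everything.

I did not see a stand get knocked aside or the grip slacken. None of these checks failed or disagreed.

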